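# Clear and scour the drying plate

### The job

Clear the steel drying plate of its jars, feeling by the lift which are full and which are empty: stand every full one upright in the wire basket and every empty one upright in the white tub. Then take the scouring block and, with its long side across the plate and centred on it, draw it along the plate's full length under steady pressure of about one kilogram, from the spout end to the plain end and back to the spout end, never ramming it down. Put the block back flat in its dish, and leave the other things on the counter where they are.

Things in the scene. Friction and masses are not known exactly. Their poses are not given: they have to be found in the camera images.
- jar_k: sealed white jar with grey cap, a cylinder 48 mm across, 58 mm tall; all look alike and are either full (about 280 g, give or take 40) or empty (about 60 g, give or take 10); which is which can only be felt by lifting. Some may be absent. Origin: centre of its underside, z up its axis
- jar_m: sealed white jar with grey cap, a cylinder 48 mm across, 58 mm tall; all look alike and are either full (about 280 g, give or take 40) or empty (about 60 g, give or take 10); which is which can only be felt by lifting. Some may be absent. Origin: centre of its underside, z up its axis
- jar_p: sealed white jar with grey cap, a cylinder 48 mm across, 58 mm tall; all look alike and are either full (about 280 g, give or take 40) or empty (about 60 g, give or take 10); which is which can only be felt by lifting. Some may be absent. Origin: centre of its underside, z up its axis
- jar_r: sealed white jar with grey cap, a cylinder 48 mm across, 58 mm tall; all look alike and are either full (about 280 g, give or take 40) or empty (about 60 g, give or take 10); which is which can only be felt by lifting. Some may be absent. Origin: centre of its underside, z up its axis
- jar_t: sealed white jar with grey cap, a cylinder 48 mm across, 58 mm tall; all look alike and are either full (about 280 g, give or take 40) or empty (about 60 g, give or take 10); which is which can only be felt by lifting. Some may be absent. Origin: centre of its underside, z up its axis
- plate: fixed flat stainless drying plate, 150 mm along its x, 340 mm along its y, top face 6 mm above its origin (centre of its underside, on the counter). A narrow flat spout, 36 mm wide, 4 mm high, sticks out 22 mm from the middle of its +y end; the other end is plain. The jars stand on it at the start
- basket: fixed low wire basket, for FULL jars: 220 mm along its x, 124 mm along its y, walls 34 mm high and 4 mm thick, inner floor 5 mm above its origin (centre of its underside). It may be on the left or on the right
- tub: fixed solid white tub, for EMPTY jars: the same size as the basket: 220 mm along x, 124 mm along y, walls 34 mm high and 4 mm thick, inner floor 4 mm above its origin (centre of its underside). It may be on the left or on the right
- dish: fixed grey dish in which the scouring block is kept: outside 118 mm along its x, 88 mm along its y, rim 14 mm high, walls 5 mm thick, inner floor 5 mm above its origin (centre of its underside); the block lies in it with the long sides together
- block: hand scouring block, 250 g: black grip bar on top, 80 mm along its x, 24 mm thick along y, 43 to 85 mm above the origin (take it across the 24 mm); base plate 90 x 60 mm, 34 to 44 mm up; below, on springs, a brick-coloured abrasive pad. Origin: centre of the pad's underside with springs unpressed (just standing, the springs give 1 mm, so it reads 1 mm below the surface)
- pad (a joint): how far the block's pad is pushed up towards the grip, m: 0 free, 0.018 fully home; springs of 1200 N/m, so 10 N of pressure is about 0.008
- pad_sole (a point): centre of the underside of the block's abrasive pad (90 mm along the block's x, 60 mm along its y, 14 mm thick)
- wash_bottle: bystander: white wash bottle, 60 mm across, 160 mm tall. Origin: centre of its underside. Leave it alone
- beaker: bystander: white beaker, 70 mm across, 90 mm tall. Origin: centre of its underside. Leave it alone
- carton: bystander: cardboard carton, 60 x 100 x 50 mm. Origin: centre of its underside. Leave it alone
- amber_bottle: bystander: amber bottle, 52 mm across, 120 mm tall. Origin: centre of its underside. Leave it alone
- spatula: bystander: small spatula lying flat, 150 mm long. Origin: centre of its underside (of the handle line). Leave it alone
- tape_roll: bystander: roll of paper tape lying flat, 60 mm across, 22 mm high. Origin: centre of its underside. Leave it alone

How it is judged:
By the outcome, as a careful person would: the job done as asked, in the order asked, and still so for the second after the job is handed in, with the robot touching nothing.
Of jar_k, jar_m, jar_p, jar_r, jar_t only 3 to 5 are there at a start; the rules pass over those that are not, and their reading is None.
At some moment in a run one of jar_k, jar_m, jar_p, jar_r, jar_t may be knocked a few centimetres aside while the robot is not near it.
It also fails if it takes over 208 s, if anything falls off the work surface, if the arm or the gripper's body presses on something with over 40 N, if the wrist force passes 120 N, or if a joint passes its speed limit or range.

### The arm

A 6-joint arm with a two-finger parallel gripper is mounted at the origin on the work surface. World frame = base frame: x ahead of the robot, y to its left, z up, the work surface at z = 0. Lengths are in m, angles in rad, forces in N, time in s.
With the tool pointing down it reaches from about 0.35 to 0.975 m from the base axis. Payload 7.1 kg.
Tool frame: the origin (TCP) lies at the very end of the fingers, on their centre line; the grasp point (between the pads) lies arm.hold_point_z behind it (arm.hold_point_z is the distance from the TCP to the grasp point, in m); z points along the fingers, x is the direction in which the jaws open and shut, and the axes are right-handed (so a half turn about z gives the same grasp; the last joint's range is limited). The gripper opens to 88 mm and grips with 3 to 60 N. Pads are 20 mm wide; open, the fingers measure 115 mm over their backs; the gripper's body (75 mm by 178 mm) begins 61 mm behind the grasp point.
Start: joints at [-1.298, 0.423, 1.63, -0, 1.089, -0.019], TCP at [0.18, -0.599, 0.223] pointing down, gripper open.
Joint ranges: [-3, 3], [-0.9, 2.11], [0.09, 2.58], [-1.31, 4.45], [0.11, 2.69], [-2.54, 2.54]. Speed limits (rad/s): [2.39, 2.39, 3.01, 3.14, 3.14, 3.14].

### API

Orientations are given as [roll, pitch, yaw] about the fixed x, y, z axes, in that order (R = Rz(yaw) Ry(pitch) Rx(roll)).
In Python, from workcell import arm, eyes gives the robot as it stands.
- The arm moves only by the tool arm_command, never from a script. Its argument "targets" is a list of rows, each a list of 3 entries, a list of its own where there are three numbers: the closure, from 0 (fully open) to 1 (shut), then the shift along the tool's x, y, z in m, then the turn about the tool's z in rad. In form: [[hand, [dx, dy, dz], turn], ...]. A call has 1 to 12 rows; each row is the pose to reach, as a shift and turn from the pose measured when the call began, along the tool's axes at that moment; what a row does not reach only later rows make up. A row lasts 1/8 s, in which the tool goes at most 62.5 mm and 10.7 degrees, less where a joint would pass 70% of its speed; a pose out of reach is approached as far as the arm can. A call with a gripper value outside its range is refused whole. The fingers move at their own pace and stop on an object; the grip force is fixed at half the most. Time passes only in rows, so rows that repeat a pose let the fingers close. It gives the time, the measured TCP pose, the force and the opening at its end, in the units of the state.
- arm.get_obs(): the state, without advancing time (a new reading comes with each control period).
- eyes.snapshot(name): name is "scene" or "top"; returns a dict with "frame" (384x512x3 uint8, blue, green, red), "K" (3x3 intrinsics, pixels), "world_from_camera" (4x4, takes a point from camera to world coordinates). Camera axes: x right, y down, z forward; pixel columns grow to the right and rows downward; lengths in m; the calibration is good to about 2 mm. A picture is of the moment at which its call begins. There is no depth.
- arm.close_job(): hands the job in, once; it reports no verdict.
The state is a dict: "t": time; "qpos": joint angles; "dq": joint speeds; "joint_torque": joint torques, N m; "tool_pos": TCP position; "tcp_rot": TCP orientation; "wrist_force": force on the tool from outside, world axes, zero at the start; "torque": the same for the moment, N m; "gripper_width": finger opening in m.
Only numpy, scipy, OpenCV 4.12 (cv2) and the standard library are available. Lean on these libraries where they do the work, as an engineer would, in place of code of your own. Each camera call takes 0.05 s, during which the arm holds its last target. There are 200 camera calls.

## Working session

There is one attempt and no reset: what is moved stays moved. The work goes in short steps, Python scripts to look and compute and a tool call to move; the robot and the scene stay as the last step left them, time stands still between calls to the robot, and variables do not carry over. Pictures are saved under pics/ and viewed, about 12 in all and at most 16, crops included, and the job is handed in when it is done.

Besides the shell and the picture viewer there is one more tool, called after "Call:" in YAML: its name, and indented under it one key for each argument. arm_command: Moves the arm, as the interface text tells. Its arguments: {"type":"object","properties":{"targets":{"type":"array"}},"required":["targets"]}

```bash
mkdir -p pics
cat > h.py <<'E'
import numpy as np, cv2
from workcell import arm, eyes
def snap(n,f):
    s=eyes.snapshot(n); cv2.imwrite('pics/'+f,s['frame']); np.savez('/tmp/'+n,**{k:np.array(s[k]) for k in('K','world_from_camera')}); return s
def px2w(n,u,v,z):
    d=np.load('/tmp/'+n+'.npz'); T=d['world_from_camera']; r=T[:3,:3]@np.linalg.solve(d['K'],[u,v,1.]); o=T[:3,3]
    return o+r*(z-o[2])/r[2]
def w2px(n,p):
    d=np.load('/tmp/'+n+'.npz'); T=d['world_from_camera']; c=d['K']@(T[:3,:3].T@(np.array(p)-T[:3,3])); return c[:2]/c[2]
E
python3 - <<'E'
from h import *
o=arm.get_obs(); print({k:np.round(v,3) for k,v in o.items()}, arm.hold_point_z)
for n in('scene','top'):
    s=snap(n,n+'0.png'); print(n,s['K'],np.round(s['world_from_camera'],3))
    cv2.imwrite(f'pics/{n}0b.png',cv2.resize(s['frame'],(800,600),interpolation=cv2.INTER_CUBIC))
E
```

```text
{'t': np.float64(0.0), 'qpos': array([-1.298,  0.424,  1.631, -0.   ,  1.089, -0.019]), 'dq': array([ 0.001,  0.   , -0.   ,  0.001,  0.   ,  0.001]), 'joint_torque': array([ 2.0000e-03, -5.4462e+01, -2.7367e+01,  6.5000e-02,  2.3000e-02,
       -0.0000e+00]), 'tool_pos': array([ 0.18 , -0.598,  0.222]), 'tcp_rot': array([-3.142e+00,  2.000e-03, -1.279e+00]), 'wrist_force': array([-0.066, -0.064, -0.514]), 'torque': array([ 0.035, -0.008, -0.039]), 'gripper_width': np.float64(0.088)} 0.0187
scene [[359.43571441   0.         256.92736811]
 [  0.         359.43571441 189.64177277]
 [  0.           0.           1.        ]] [[-0.687  0.616 -0.386  0.962]
 [ 0.727  0.577 -0.372  0.342]
 [-0.006 -0.536 -0.844  0.866]
 [ 0.     0.     0.     1.   ]]
top [[379.60019258   0.         256.20838216]
 [  0.         379.60019258 195.24926263]
 [  0.           0.           1.        ]] [[ 0.    -0.996  0.09   0.517]
 [-1.     0.001  0.012  0.001]
 [-0.012 -0.09  -0.996  0.946]
 [ 0.     0.     0.     1.   ]]
```

View pics/top0b.png

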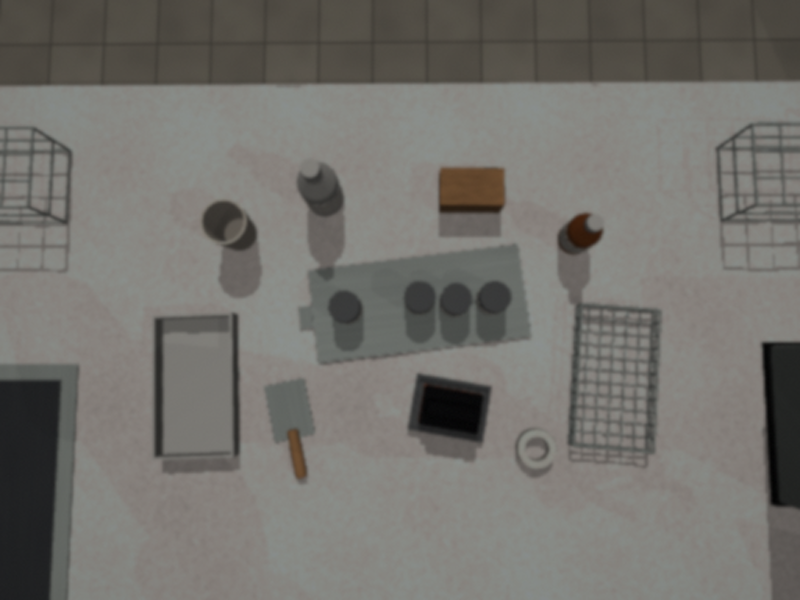

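View pics/scene0b.png

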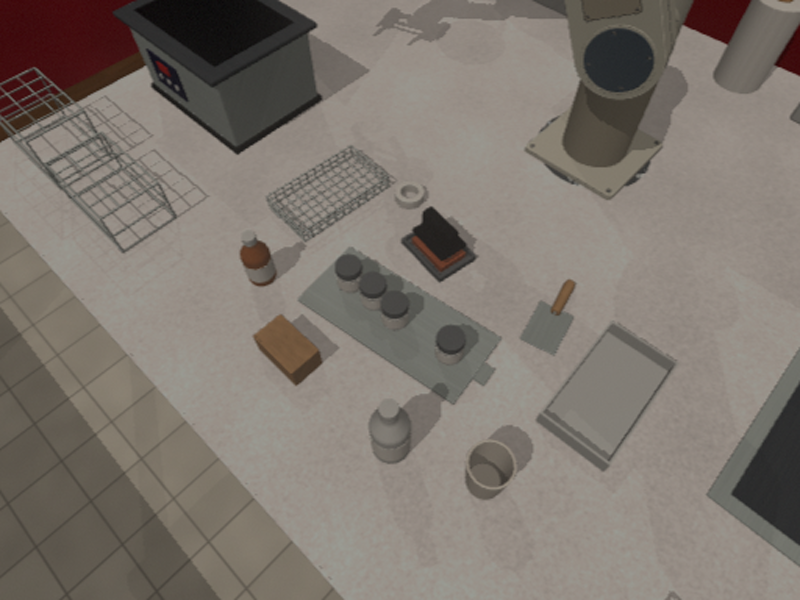

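The top view has four jars, with caps at about (345,306), (420,297), (456,298) and (494,296) in the 800-wide picture. The plate spout is on the left (+y), the tub is left, the basket is right, and the dish with the block is at (450,408). Next I'll look at enlarged crops.

Run:
```python
from h import *
im=cv2.imread('pics/top0.png')
def crop(x,y,w,h,s,f):
    c=cv2.resize(im[y:y+h,x:x+w],None,fx=s,fy=s,interpolation=cv2.INTER_CUBIC); c=cv2.convertScaleAbs(c,alpha=1.7,beta=10)
    for i in range(0,w,20): cv2.line(c,(i*s,0),(i*s,6),(0,255,255),1); cv2.putText(c,str(x+i),(i*s,18),0,.38,(0,255,255),1)
    for i in range(0,h,20): cv2.line(c,(0,i*s),(6,i*s),(0,255,255),1); cv2.putText(c,str(y+i),(8,i*s+4),0,.38,(0,255,255),1)
    cv2.imwrite('pics/'+f,c)
crop(185,150,160,140,5,'c1.png') if 0 else crop(185,150,160,145,4,'c1.png')
a=im.copy()
crop(90,180,350,120,2,'c2.png')
```

```text
(no output)
```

View pics/c1.png

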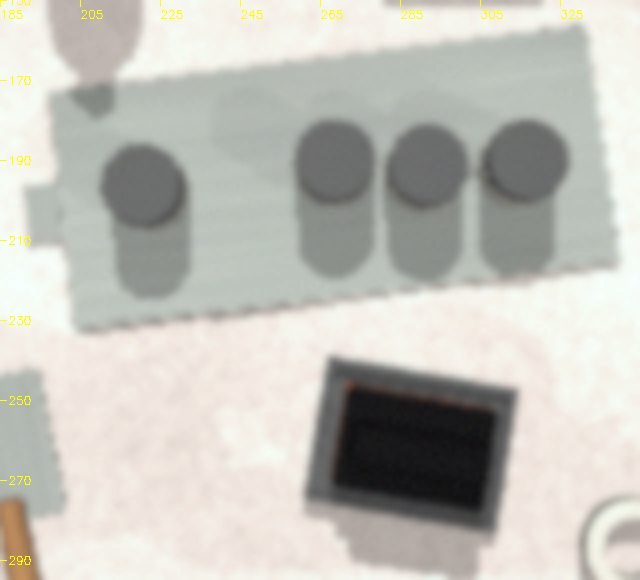

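View pics/c2.png

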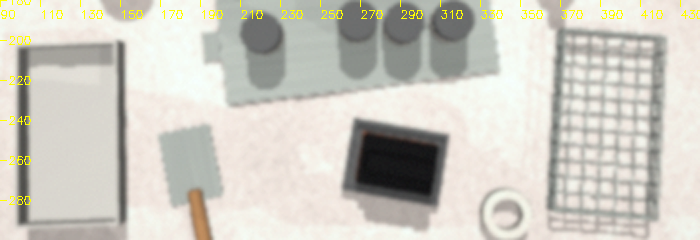

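Run:
```python
from h import *
np.set_printoptions(precision=4,suppress=True)
P=lambda l,z:np.array([px2w('top',u,v,z)[:2] for u,v in l])
def rect(n,l,z):
    w=P(l,z); print(n,'c',w.mean(0),'sides',np.linalg.norm(np.roll(w,-1,0)-w,axis=1),'dirs',[np.degrees(np.arctan2(*(np.roll(w,-1,0)-w)[i][::-1])) for i in range(4)])
rect('plate',[(197.5,173),(331.2,156.8),(339.5,216.5),(204.5,233)],.006)
rect('dish',[(267.5,239.25),(314.25,247.5),(308.75,282.75),(261.25,275)],.014)
rect('base',[(185+345/4,150+383/4),(185+498/4,150+408/4),(185+482/4,150+512/4),(185+333/4,150+488/4)],.044)
rect('tub',[(100,202.5),(150,200.5),(152.5,291),(99,293)],.034)
rect('basket',[(369,195),(422.5,198),(418,290),(364,286)],.034)
print('jars',P([(220.75,196.5),(268.75,190.5),(292,191.75),(316.5,190.25)],.064))
```

```text
plate c [ 0.604  -0.0169] sides [0.3374 0.1505 0.3358 0.1509] dirs [np.float64(-83.11333959771008), np.float64(-173.19413712100572), np.float64(96.95789036976814), np.float64(7.413369968504393)]
dish c [ 0.4414 -0.0643] sides [0.1153 0.0856 0.116  0.0873] dirs [np.float64(-99.91728004087233), np.float64(170.32458333653787), np.float64(80.9636799596774), np.float64(-10.105612173693446)]
base c [ 0.4419 -0.0638] sides [0.091  0.0611 0.0881 0.0615] dirs [np.float64(-99.16970950407318), np.float64(170.4994109174076), np.float64(81.06266632529888), np.float64(-6.751454072380516)]
tub c [0.4775 0.3258] sides [0.1215 0.2152 0.1272 0.2151] dirs [np.float64(-87.74351750294258), np.float64(-176.9459990145942), np.float64(92.2260507922919), np.float64(1.5260238744726675)]
basket c [ 0.4887 -0.3136] sides [0.1279 0.2176 0.1265 0.2158] dirs [np.float64(-93.28427987744895), np.float64(174.99633484538504), np.float64(85.93490464101427), np.float64(-4.628590131182204)]
jars [[ 0.5943  0.0949]
 [ 0.6083 -0.0172]
 [ 0.6053 -0.0715]
 [ 0.6088 -0.1286]]
```

```bash
cat >> h.py <<'E'
def plan(pts,cur=None):
    """pts: (x,y,z,yaw) TCP world targets; prints shift/turn from cur pose"""
    if cur is None:
        o=arm.get_obs(); p=np.array(o['tool_pos']); y0=o['tcp_rot'][2]
    else: p=np.array(cur[:3]); y0=cur[3]
    R=np.array([[np.cos(y0),np.sin(y0),0],[np.sin(y0),-np.cos(y0),0],[0,0,-1]]).T
    for q in pts:
        d=R.T@(np.array(q[:3])-p); t=-(q[3]-y0); t=(t+np.pi)%(2*np.pi)-np.pi
        print('->',q,'shift',np.round(d,4),'turn',round(t,3))
E
python3 - <<'E'
from h import *
for n,u,v,z in(('wash',198.4,107.5,.16),('amber',380,142,.12),('beaker',144,142,.09),('carton',302,121,.05)): print(n,px2w('top',u,v,z).round(3))
plan([(.594,.095,.22,1.69-3.1416),(.594,.095,.040,1.69-3.1416),(.594,.095,.22,1.69)])
E
```

```text
wash [0.776 0.134 0.16 ]
amber [ 0.71  -0.262  0.12 ]
beaker [0.718 0.27  0.09 ]
carton [ 0.778 -0.098  0.05 ]
-> (0.594, 0.095, 0.22, -1.4516) shift [-0.5446 -0.5962  0.002 ] turn 0.173
-> (0.594, 0.095, 0.04, -1.4516) shift [-0.5446 -0.5962  0.182 ] turn 0.173
-> (0.594, 0.095, 0.22, 1.69) shift [-0.5446 -0.5962  0.002 ] turn -2.969
```

Run:
```python
from h import *
plan([(.6088,-.1286,.14,.1),(.6088,-.1286,.040,.1)])
```

```text
-> (0.6088, -0.1286, 0.14, 0.1) shift [-0.3262 -0.5461  0.082 ] turn -1.379
-> (0.6088, -0.1286, 0.04, 0.1) shift [-0.3262 -0.5461  0.182 ] turn -1.379
```

Call:
arm_command:
  targets:
    - [0,[-0.326,-0.546,0.002],-1.379]
    - [0,[-0.326,-0.546,0.002],-1.379]
    - [0,[-0.326,-0.546,0.002],-1.379]
    - [0,[-0.326,-0.546,0.002],-1.379]
    - [0,[-0.326,-0.546,0.002],-1.379]
    - [0,[-0.326,-0.546,0.002],-1.379]
    - [0,[-0.326,-0.546,0.002],-1.379]
    - [0,[-0.326,-0.546,0.002],-1.379]
    - [0,[-0.326,-0.546,0.002],-1.379]
    - [0,[-0.326,-0.546,0.002],-1.379]
    - [0,[-0.326,-0.546,0.082],-1.379]
    - [0,[-0.326,-0.546,0.082],-1.379]

```text
t: 1.6
tool_pos: [0.6065, -0.1271, 0.1367]
tcp_rot: [-3.138, 0.007, 0.102]
wrist_force: [1.2, 0.4, -0.6]
gripper_width: 0.0876
```

Run:
```python
from h import *
plan([(.6088,-.1286,.08,.1),(.6088,-.1286,.040,.1)])
s=snap('scene','s1.png'); cv2.imwrite('pics/s1b.png',cv2.resize(s['frame'][130:280,150:350],None,fx=4,fy=4,interpolation=cv2.INTER_CUBIC))
```

```text
-> (0.6088, -0.1286, 0.08, 0.1) shift [0.0021 0.0017 0.0567] turn 0.002
-> (0.6088, -0.1286, 0.04, 0.1) shift [0.0021 0.0017 0.0967] turn 0.002
```

View pics/s1b.png

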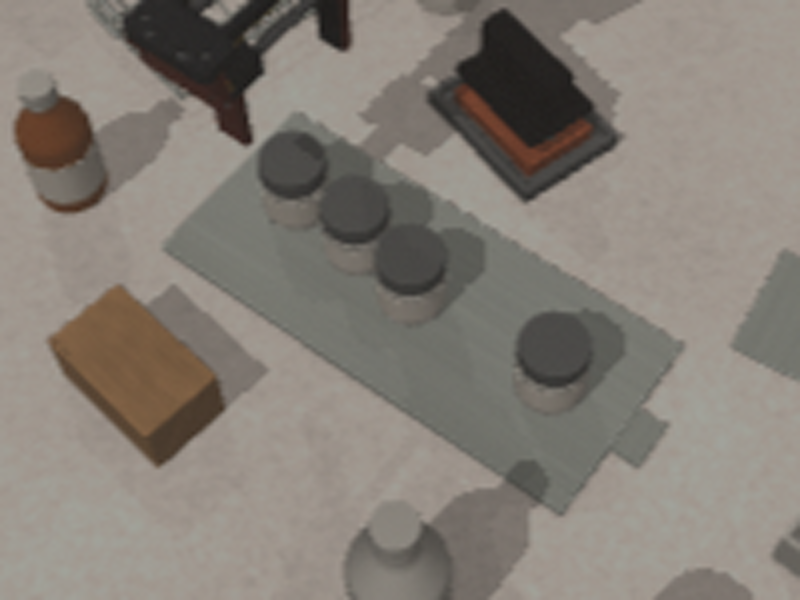

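Jars are in place and the gripper is above the basket-end jar (cap at about (292,165) in the crop). Descending and gripping.

Call:
arm_command:
  targets:
    - [0,[0.002,0.002,0.04],0]
    - [0,[0.002,0.002,0.075],0]
    - [0,[0.002,0.002,0.096],0]
    - [0,[0.002,0.002,0.097],0]
    - [0.6,[0.002,0.002,0.097],0]
    - [0.6,[0.002,0.002,0.097],0]
    - [0.6,[0.002,0.002,0.097],0]
    - [0.6,[0.002,0.002,0.097],0]
    - [0.6,[0.002,0.002,0.06],0]
    - [0.6,[0.002,0.002,0.0],0]
    - [0.6,[0.002,0.002,-0.03],0]
    - [0.6,[0.002,0.002,-0.03],0]

```text
t: 3.15
tool_pos: [0.6102, -0.1298, 0.1687]
tcp_rot: [-3.14, 0.002, 0.101]
wrist_force: [0.5, -0.7, -0.2]
gripper_width: 0.0474
```

Run:
```python
from h import *
o=arm.get_obs(); print(o['gripper_width'],o['wrist_force'],o['t'])
```

```text
0.047365886188633646 [ 0.52306056 -0.65146971 -0.24037259] 3.15
```

Call:
arm_command:
  targets:
    - [0.6,[0,0,0],0]
    - [0.6,[0,0,0],0]
    - [0.6,[0,0,0],0]

```text
t: 3.52
tool_pos: [0.6095, -0.1297, 0.1673]
tcp_rot: [-3.139, 0.005, 0.101]
wrist_force: [0.6, -1.1, -1.4]
gripper_width: 0.0473
```

Call:
arm_command:
  targets:
    - [0.6,[0,0,0],0]
    - [0.6,[0,0,0],0]

```text
t: 3.78
tool_pos: [0.6093, -0.1296, 0.1668]
tcp_rot: [-3.139, 0.005, 0.101]
wrist_force: [0.2, -0.4, -0.5]
gripper_width: 0.0473
```

Run:
```python
from h import *
a=[]
for i in range(4): eyes.snapshot('top'); a.append(arm.get_obs()['wrist_force'][2])
print(np.round(a,2),arm.get_obs()['joint_torque'].round(2))
def tub(s): # tub local x offsets -> world
    c=np.array([.4775,.3258]); y=.033; return c+s*np.array([np.cos(y),np.sin(y)])
def bas(s):
    c=np.array([.4887,-.3136]); y=-.078; return c+s*np.array([np.cos(y),np.sin(y)])
for s in(.078,.026,-.026,-.078): print(s,tub(s).round(4),bas(s).round(4))
x,y=tub(.078); plan([(x,y,.17,-1.538),(x,y,.042,-1.538)])
x,y=bas(.078); plan([(x,y,.17,-1.649),(x,y,.042,-1.649)])
```

```text
[-0.17 -0.11 -0.08 -0.83] [ -0.   -56.2  -25.25   0.06   0.06  -0.  ]
0.078 [0.5555 0.3284] [ 0.5665 -0.3197]
0.026 [0.5035 0.3267] [ 0.5146 -0.3156]
-0.026 [0.4515 0.3249] [ 0.4628 -0.3116]
-0.078 [0.3995 0.3232] [ 0.4109 -0.3075]
-> (np.float64(0.5554575328541034), np.float64(0.3283735328444373), 0.17, -1.538) shift [-0.0077 -0.4612 -0.0027] turn 1.639
-> (np.float64(0.5554575328541034), np.float64(0.3283735328444373), 0.042, -1.538) shift [-0.0077 -0.4612  0.1253] turn 1.639
-> (np.float64(0.5664628442745381), np.float64(-0.3196778327003915), 0.17, -1.649) shift [-0.062   0.1847 -0.0027] turn 1.75
-> (np.float64(0.5664628442745381), np.float64(-0.3196778327003915), 0.042, -1.649) shift [-0.062   0.1847  0.1253] turn 1.75
```

The lift force is about −0.4 N, against an unloaded reading of about −0.5 N, so this jar is empty. It goes to the tub, using turn −1.503 (same grasp, better for joint 6).

Call:
arm_command:
  targets:
    - [0.6,[-0.008,-0.461,0],-1.503]
    - [0.6,[-0.008,-0.461,0],-1.503]
    - [0.6,[-0.008,-0.461,0],-1.503]
    - [0.6,[-0.008,-0.461,0],-1.503]
    - [0.6,[-0.008,-0.461,0],-1.503]
    - [0.6,[-0.008,-0.461,0],-1.503]
    - [0.6,[-0.008,-0.461,0],-1.503]
    - [0.6,[-0.008,-0.461,0],-1.503]
    - [0.6,[-0.008,-0.461,0],-1.503]
    - [0.6,[-0.008,-0.461,0.02],-1.503]
    - [0.6,[-0.008,-0.461,0.06],-1.503]
    - [0.6,[-0.008,-0.461,0.06],-1.503]

```text
t: 5.48
tool_pos: [0.5526, 0.3252, 0.1047]
tcp_rot: [-3.13, 0.001, 1.6]
wrist_force: [1.4, -0.5, 0.4]
gripper_width: 0.0473
```

Run:
```python
from h import *
plan([(.5555,.3284,.042,1.604)])
```

```text
-> (0.5555, 0.3284, 0.042, 1.604) shift [0.0031 0.003  0.0627] turn -0.004
```

Call:
arm_command:
  targets:
    - [0.6,[0.003,0.003,0.03],0]
    - [0.6,[0.003,0.003,0.055],0]
    - [0.6,[0.003,0.003,0.064],0]
    - [0.6,[0.003,0.003,0.066],0]
    - [0.6,[0.003,0.003,0.066],0]
    - [0.25,[0.003,0.003,0.066],0]
    - [0.25,[0.003,0.003,0.066],0]
    - [0.25,[0.003,0.003,0.066],0]
    - [0.25,[0.003,0.003,0.03],0]
    - [0.1,[0.003,0.003,-0.03],0]
    - [0,[0.003,0.003,-0.06],0]
    - [0,[0.003,0.003,-0.06],0]

```text
t: 6.98
tool_pos: [0.5578, 0.3293, 0.1675]
tcp_rot: [-3.135, -0.001, 1.6]
wrist_force: [-0.4, -0.0, 0.2]
gripper_width: 0.0872
```

Run:
```python
from h import *
s=snap('top','t2.png'); cv2.imwrite('pics/t2b.png',cv2.convertScaleAbs(cv2.resize(s['frame'][150:320,90:350],None,fx=3,fy=3,interpolation=cv2.INTER_CUBIC),alpha=1.6))
```

```text
(no output)
```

View pics/t2b.png

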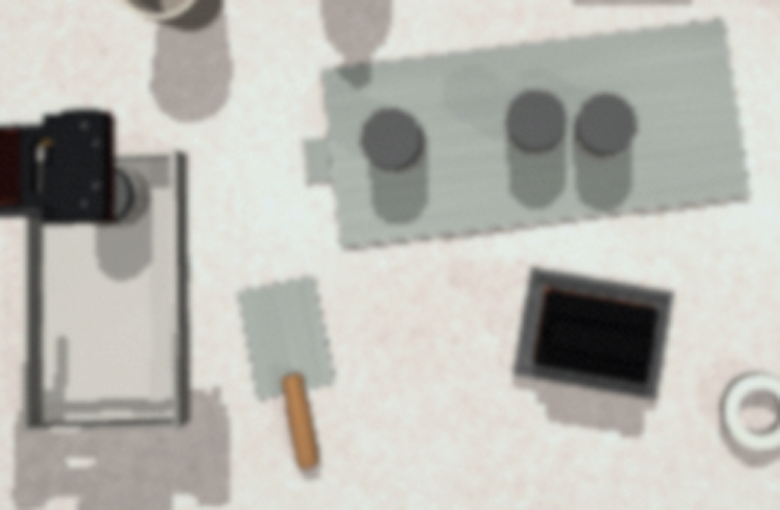

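The first jar stands in the tub (seen at the gripper's edge near (122,190)). Plate jars are unmoved at crop (393,140), (535,122) and (605,125).

Run:
```python
from h import *
plan([(.5943,.0949,.17,1.6),(.5943,.0949,.04,1.6)])
```

```text
-> (0.5943, 0.0949, 0.17, 1.6) shift [-0.2347  0.0309 -0.0046] turn -0.0
-> (0.5943, 0.0949, 0.04, 1.6) shift [-0.2347  0.0309  0.1254] turn -0.0
```

Call:
arm_command:
  targets:
    - [0,[-0.235,0.031,0],0]
    - [0,[-0.235,0.031,0],0]
    - [0,[-0.235,0.031,0],0]
    - [0,[-0.235,0.031,0],0]
    - [0,[-0.235,0.031,0.02],0]
    - [0,[-0.235,0.031,0.04],0]
    - [0,[-0.235,0.031,0.05],0]
    - [0,[-0.235,0.031,0.05],0]

```text
t: 8.02
tool_pos: [0.5928, 0.0946, 0.1135]
tcp_rot: [-3.128, 0.001, 1.6]
wrist_force: [0.1, 0.8, -0.5]
gripper_width: 0.0879
```

Run:
```python
from h import *
plan([(.5943,.0949,.04,1.6)])
```

```text
-> (0.5943, 0.0949, 0.04, 1.6) shift [0.0002 0.0016 0.0735] turn 0.0
```

Call:
arm_command:
  targets:
    - [0,[0,0.001,0.04],0]
    - [0,[0,0.001,0.068],0]
    - [0,[0,0.001,0.073],0]
    - [0.6,[0,0.001,0.073],0]
    - [0.6,[0,0.001,0.073],0]
    - [0.6,[0,0.001,0.073],0]
    - [0.6,[0,0.001,0.073],0]
    - [0.6,[0,0.001,0.04],0]
    - [0.6,[0,0.001,-0.02],0]
    - [0.6,[0,0.001,-0.055],0]
    - [0.6,[0,0.001,-0.055],0]
    - [0.6,[0,0.001,-0.055],0]

```text
t: 9.52
tool_pos: [0.5933, 0.0945, 0.1669]
tcp_rot: [-3.126, 0.001, 1.6]
wrist_force: [0.2, 0.2, -3.2]
gripper_width: 0.0473
```

Call:
arm_command:
  targets:
    - [0.6,[0,0,0],0]
    - [0.6,[0,0,0],0]
    - [0.6,[0,0,0],0]

```text
t: 9.9
tool_pos: [0.5929, 0.0944, 0.1661]
tcp_rot: [-3.125, 0.001, 1.6]
wrist_force: [0.6, -0.6, -2.6]
gripper_width: 0.0476
```

```bash
cat >> h.py <<'E'
def tub(s,z=.17): return (.4775+s*np.cos(.033),.3258+s*np.sin(.033),z,1.604)
def bas(s,z=.17): return (.4887+s*np.cos(.078),-.3136-s*np.sin(.078),z,1.493)
def weigh():
    a=[]
    for i in range(6): eyes.snapshot('top'); a.append(arm.get_obs()['wrist_force'][2])
    print(np.round(a,2),np.mean(a),arm.get_obs()['tool_pos'],arm.get_obs()['gripper_width'])
E
python3 - <<'E'
from h import *
weigh()
plan([tub(.026),bas(.078)])
E
```

```text
[-2.9  -2.49 -2.99 -1.94 -3.12 -2.82] -2.710812158704364 [0.59332208 0.09452941 0.16697739] 0.04758708117159252
-> (np.float64(0.5034858442847011), np.float64(0.3266578442814791), 0.17, 1.604) shift [ 0.2347 -0.083  -0.003 ] turn -0.004
-> (np.float64(0.5664628442745381), np.float64(-0.3196778327003915), 0.17, 1.493) shift [-0.4132 -0.039  -0.003 ] turn 0.107
```

2.7 N: this jar is full and goes in the basket.

Call:
arm_command:
  targets:
    - [0.6,[-0.413,-0.039,0],0.107]
    - [0.6,[-0.413,-0.039,0],0.107]
    - [0.6,[-0.413,-0.039,0],0.107]
    - [0.6,[-0.413,-0.039,0],0.107]
    - [0.6,[-0.413,-0.039,0],0.107]
    - [0.6,[-0.413,-0.039,0],0.107]
    - [0.6,[-0.413,-0.039,0],0.107]
    - [0.6,[-0.413,-0.039,0],0.107]
    - [0.6,[-0.413,-0.039,0],0.107]
    - [0.6,[-0.413,-0.039,0.03],0.107]
    - [0.6,[-0.413,-0.039,0.06],0.107]
    - [0.6,[-0.413,-0.039,0.06],0.107]

```text
t: 11.7
tool_pos: [0.5642, -0.317, 0.1059]
tcp_rot: [-3.122, 0.0, 1.495]
wrist_force: [0.6, 1.0, -2.2]
gripper_width: 0.0476
```

Run:
```python
from h import *
plan([bas(.078,.04)])
```

```text
-> (np.float64(0.5664628442745381), np.float64(-0.3196778327003915), 0.04, 1.493) shift [-0.0025  0.0025  0.0659] turn 0.002
```

Call:
arm_command:
  targets:
    - [0.6,[-0.003,0.003,0.03],0]
    - [0.6,[-0.003,0.003,0.055],0]
    - [0.6,[-0.003,0.003,0.063],0]
    - [0.6,[-0.003,0.003,0.065],0]
    - [0.6,[-0.003,0.003,0.065],0]
    - [0.25,[-0.003,0.003,0.065],0]
    - [0.25,[-0.003,0.003,0.065],0]
    - [0.25,[-0.003,0.003,0.065],0]
    - [0.25,[-0.003,0.003,0.03],0]
    - [0.1,[-0.003,0.003,-0.03],0]
    - [0,[-0.003,0.003,-0.06],0]
    - [0,[-0.003,0.003,-0.06],0]

```text
t: 13.2
tool_pos: [0.5698, -0.3212, 0.1687]
tcp_rot: [-3.127, 0.003, 1.495]
wrist_force: [0.8, -0.2, -0.6]
gripper_width: 0.0878
```

Run:
```python
from h import *
plan([(.6053,-.0715,.17,.1),(.6053,-.0715,.04,.1)])
s=snap('top','t3.png'); cv2.imwrite('pics/t3b.png',cv2.convertScaleAbs(cv2.resize(s['frame'][150:310,90:440],None,fx=2.2,fy=2.2,interpolation=cv2.INTER_CUBIC),alpha=1.6))
```

```text
-> (0.6053, -0.0715, 0.17, 0.1) shift [ 0.2516  0.0165 -0.0013] turn 1.395
-> (0.6053, -0.0715, 0.04, 0.1) shift [0.2516 0.0165 0.1287] turn 1.395
```

View pics/t3b.png

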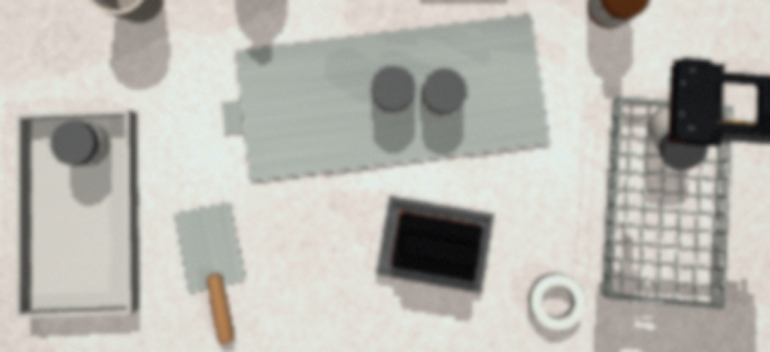

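Tub jar stands at (75,143), basket jar at about (683,148), and the plate jars are unmoved at (393,88) and (444,92). Next is the nearer of the two.

Call:
arm_command:
  targets:
    - [0,[0.252,0.016,0],1.395]
    - [0,[0.252,0.016,0],1.395]
    - [0,[0.252,0.016,0],1.395]
    - [0,[0.252,0.016,0],1.395]
    - [0,[0.252,0.016,0],1.395]
    - [0,[0.252,0.016,0],1.395]
    - [0,[0.252,0.016,0],1.395]
    - [0,[0.252,0.016,0],1.395]
    - [0,[0.252,0.016,0.03],1.395]
    - [0,[0.252,0.016,0.05],1.395]
    - [0,[0.252,0.016,0.05],1.395]

```text
t: 14.62
tool_pos: [0.6006, -0.0701, 0.1131]
tcp_rot: [-3.138, 0.024, 0.1]
wrist_force: [0.5, -0.3, 0.5]
gripper_width: 0.088
```

Run:
```python
from h import *
plan([(.6053,-.0715,.04,.1)])
```

```text
-> (0.6053, -0.0715, 0.04, 0.1) shift [0.0045 0.0018 0.0731] turn 0.0
```

Call:
arm_command:
  targets:
    - [0,[0.0045,0.002,0.02],0]
    - [0,[0.0045,0.002,0.02],0]
    - [0,[0.0045,0.002,0.02],0]
    - [0,[0.0045,0.002,0.02],0]

```text
t: 15.12
tool_pos: [0.6053, -0.0717, 0.094]
tcp_rot: [-3.138, 0.022, 0.1]
wrist_force: [-0.5, 0.4, 0.3]
gripper_width: 0.0881
```

Run:
```python
from h import *
for i in range(3):
    o=arm.get_obs(); print(o['t'],o['tool_pos'].round(4),o['tcp_rot'].round(4),o['dq'].round(3)); eyes.snapshot('top')
plan([(.6053,-.0715,.04,.1)])
```

```text
15.125 [ 0.6053 -0.0717  0.094 ] [-3.1385  0.0223  0.1002] [ 0.001  0.001  0.003  0.002 -0.003  0.001]
15.175 [ 0.6053 -0.0717  0.0939] [-3.1385  0.0223  0.1002] [ 0.001  0.     0.003  0.001 -0.003 -0.001]
15.225 [ 0.6052 -0.0717  0.0938] [-3.1384  0.0224  0.1002] [ 0.     0.004  0.002  0.    -0.001  0.001]
-> (0.6053, -0.0715, 0.04, 0.1) shift [ 0.0003 -0.0001  0.0536] turn 0.0
```

```bash
sed -i "s/^    R=np.array.*/    from scipy.spatial.transform import Rotation as S; R=S.from_euler('xyz',arm.get_obs()['tcp_rot']).as_matrix()/" h.py
python3 - <<'E'
from h import *
plan([(.6053,-.0715,.04,.1),(.6053,-.0715,.17,.1)])
E
```

```text
-> (0.6053, -0.0715, 0.04, 0.1) shift [0.0015 0.     0.0536] turn 0.0
-> (0.6053, -0.0715, 0.17, 0.1) shift [-0.0015 -0.0004 -0.0763] turn 0.0
```

Call:
arm_command:
  targets:
    - [0,[0.001,0,0.03],0]
    - [0,[0.0015,0,0.05],0]
    - [0,[0.0015,0,0.053],0]
    - [0.6,[0.0015,0,0.053],0]
    - [0.6,[0.0015,0,0.053],0]
    - [0.6,[0.0015,0,0.053],0]
    - [0.6,[0.0015,0,0.053],0]
    - [0.6,[0.001,0,0.03],0]
    - [0.6,[0,0,-0.02],0]
    - [0.6,[-0.0015,0,-0.076],0]

```text
t: 16.52
tool_pos: [0.6042, -0.0717, 0.1699]
tcp_rot: [-3.138, 0.025, 0.1]
wrist_force: [1.7, -0.3, -2.8]
gripper_width: 0.0476
```

Call:
arm_command:
  targets:
    - [0.6,[0,0,0],0]
    - [0.6,[0,0,0],0]
    - [0.6,[0,0,0],0]

```text
t: 16.9
tool_pos: [0.6028, -0.0716, 0.1678]
tcp_rot: [-3.137, 0.029, 0.1]
wrist_force: [-0.5, -0.2, -2.9]
gripper_width: 0.0479
```

Run:
```python
from h import *
weigh(); print(arm.get_obs()['tcp_rot'])
plan([tub(.02),bas(.02)])
```

```text
[-3.1  -3.14 -3.16 -2.98 -2.89 -2.63] -2.981710997095044 [ 0.60396738 -0.07172576  0.16921093] 0.04771493318575226
[-3.13743581  0.02652325  0.10029242]
-> (np.float64(0.4974891109882316), np.float64(0.3264598802165224), 0.17, 1.604) shift [-0.0661 -0.4068  0.0027] turn -1.504
-> (np.float64(0.5086391908396252), np.float64(-0.31515841864112604), 0.17, 1.493) shift [-0.1192  0.2327  0.0014] turn -1.393
```

Full (3.0 N): basket.

Call:
arm_command:
  targets:
    - [0.6,[-0.119,0.233,0],-1.393]
    - [0.6,[-0.119,0.233,0],-1.393]
    - [0.6,[-0.119,0.233,0],-1.393]
    - [0.6,[-0.119,0.233,0],-1.393]
    - [0.6,[-0.119,0.233,0],-1.393]
    - [0.6,[-0.119,0.233,0],-1.393]
    - [0.6,[-0.119,0.233,0],-1.393]
    - [0.6,[-0.119,0.233,0],-1.393]
    - [0.6,[-0.119,0.233,0],-1.393]
    - [0.6,[-0.119,0.233,0],-1.393]
    - [0.6,[-0.119,0.233,0],-1.393]

```text
t: 18.58
tool_pos: [0.5089, -0.3154, 0.1714]
tcp_rot: [-3.115, 0.001, 1.492]
wrist_force: [-1.2, 0.6, -3.0]
gripper_width: 0.0479
```

Run:
```python
from h import *
plan([bas(.02,.041),bas(.02,.17)]); print(arm.get_obs()['tcp_rot'])
```

```text
-> (np.float64(0.5086391908396252), np.float64(-0.31515841864112604), 0.041, 1.493) shift [0.0003 0.0032 0.1303] turn -0.001
-> (np.float64(0.5086391908396252), np.float64(-0.31515841864112604), 0.17, 1.493) shift [ 0.0002 -0.0002  0.0014] turn -0.001
[-3.11472922e+00  5.85755402e-04  1.49197383e+00]
```

Call:
arm_command:
  targets:
    - [0.6,[0,0.001,0.05],0]
    - [0.6,[0,0.002,0.1],0]
    - [0.6,[0,0.003,0.125],0]
    - [0.6,[0,0.003,0.129],0]
    - [0.6,[0,0.003,0.129],0]
    - [0.25,[0,0.003,0.129],0]
    - [0.25,[0,0.003,0.129],0]
    - [0.25,[0,0.003,0.129],0]
    - [0.25,[0,0.002,0.09],0]
    - [0.1,[0,0.001,0.03],0]
    - [0,[0,0,-0.03],0]

```text
t: 19.95
tool_pos: [0.5096, -0.3153, 0.2032]
tcp_rot: [-3.115, 0.001, 1.492]
wrist_force: [1.3, -0.1, 0.3]
gripper_width: 0.0824
```

Run:
```python
from h import *
plan([(.6083,-.0172,.17,.1),(.6083,-.0172,.04,.1)]);
o=arm.get_obs(); print(o['tcp_rot'],o['dq'])
s=snap('top','t4.png'); cv2.imwrite('pics/t4b.png',cv2.convertScaleAbs(cv2.resize(s['frame'][150:310,90:440],None,fx=2.2,fy=2.2,interpolation=cv2.INTER_CUBIC),alpha=1.6))
```

```text
-> (0.6083, -0.0172, 0.17, 0.1) shift [0.3049 0.0758 0.031 ] turn 1.392
-> (0.6083, -0.0172, 0.04, 0.1) shift [0.305  0.0793 0.161 ] turn 1.392
[-3.11464047e+00  5.12299896e-04  1.49199348e+00] [ 0.00577941 -0.60900562 -0.32721642  0.01054006  0.92000496 -0.01294231]
```

View pics/t4b.png

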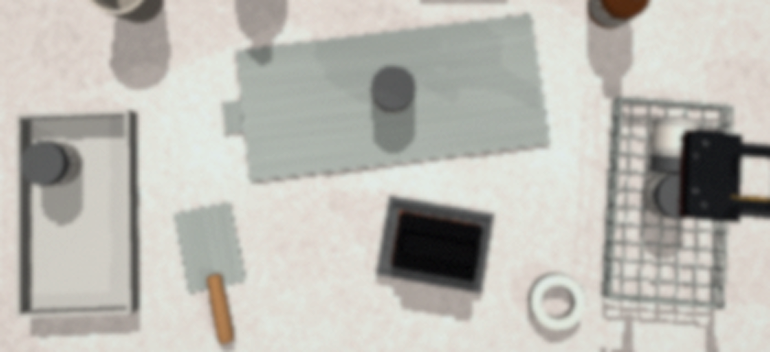

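Run:
```python
from h import *
s=snap('scene','s5.png'); im=s['frame']; 
a=cv2.resize(im[80:165,155:265],None,fx=5,fy=5,interpolation=cv2.INTER_CUBIC); b=cv2.resize(im[200:300,340:440],None,fx=2.5,fy=4.25,interpolation=cv2.INTER_CUBIC)
cv2.imwrite('pics/s5b.png',cv2.convertScaleAbs(np.hstack([a,b]),alpha=1.6))
for q in(.078,.02): print(w2px('scene',(*bas(q)[:2],.063)),(w2px('top',(*bas(q)[:2],.063))-[90,150])*2.2)
print(px2w('top',110.9,224.1,.062))
```

```text
[188.80115281 124.48136235] [680.35551162 128.41953436]
[204.16432671 114.89274421] [677.88459001 183.54563375]
[0.53000353 0.35135451 0.062     ]
```

View pics/s5b.png

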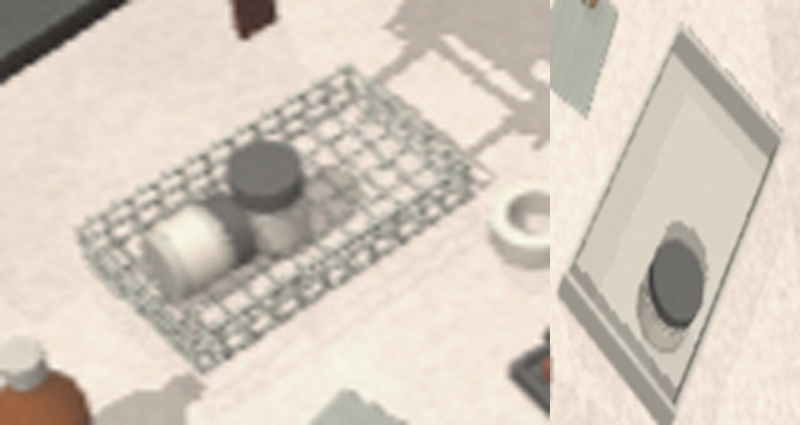

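The tub jar was knocked to about (0.530, 0.351) but is still upright inside. The first basket jar has toppled in the basket: it lies along the basket's long side with its cap toward the second jar. I'll clear the last plate jar first, then right the toppled one.

Run:
```python
from h import *
plan([(.6083,-.0172,.15,.1)])
```

```text
-> (0.6083, -0.0172, 0.15, 0.1) shift [0.3074 0.0718 0.0557] turn 1.392
```

Call:
arm_command:
  targets:
    - [0,[0.307,0.072,0.01],1.392]
    - [0,[0.307,0.072,0.01],1.392]
    - [0,[0.307,0.072,0.01],1.392]
    - [0,[0.307,0.072,0.01],1.392]
    - [0,[0.307,0.072,0.01],1.392]
    - [0,[0.307,0.072,0.01],1.392]
    - [0,[0.307,0.072,0.01],1.392]
    - [0,[0.307,0.072,0.01],1.392]
    - [0,[0.307,0.072,0.055],1.392]
    - [0,[0.307,0.072,0.055],1.392]
    - [0,[0.307,0.072,0.055],1.392]
    - [0,[0.307,0.072,0.055],1.392]

```text
t: 21.55
tool_pos: [0.6094, -0.0177, 0.1522]
tcp_rot: [3.138, 0.014, 0.1]
wrist_force: [0.9, 0.8, 0.8]
gripper_width: 0.0882
```

Run:
```python
from h import *
plan([(.6083,-.0172,.04,.1),(.6083,-.0172,.17,.1)]); print(arm.get_obs()['tcp_rot'])
s=snap('top','t6.png'); im=s['frame']
a=cv2.resize(im[185:300,355:430],None,fx=5,fy=5,interpolation=cv2.INTER_CUBIC); 
cv2.imwrite('pics/t6b.png',cv2.convertScaleAbs(a,alpha=1.6))
```

```text
-> (0.6083, -0.0172, 0.04, 0.1) shift [ 0.0006 -0.0011  0.1122] turn -0.0
-> (0.6083, -0.0172, 0.17, 0.1) shift [-0.0013 -0.0006 -0.0177] turn -0.0
[3.13752087 0.01420015 0.09989948]
```

View pics/t6b.png

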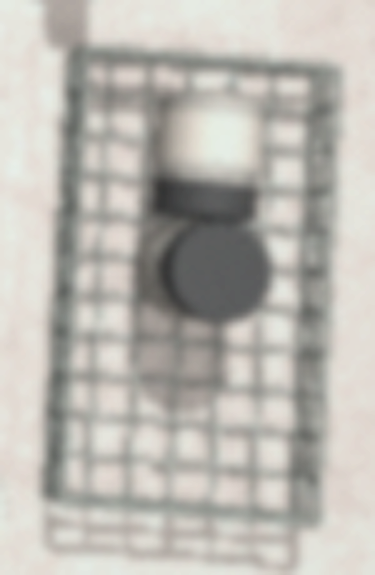

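The toppled jar is in this crop: white bottom end near (213,95), cap end near (205,225), axis along the basket. The second jar stands at (215,270). Now taking the last plate jar.

Call:
arm_command:
  targets:
    - [0,[0,-0.001,0.05],0]
    - [0,[0.0005,-0.001,0.095],0]
    - [0,[0.0005,-0.001,0.11],0]
    - [0,[0.0005,-0.001,0.112],0]
    - [0.6,[0.0005,-0.001,0.112],0]
    - [0.6,[0.0005,-0.001,0.112],0]
    - [0.6,[0.0005,-0.001,0.112],0]
    - [0.6,[0.0005,-0.001,0.112],0]
    - [0.6,[0,-0.001,0.08],0]
    - [0.6,[0,-0.001,0.03],0]
    - [0.6,[-0.001,-0.001,-0.018],0]
    - [0.6,[-0.001,-0.001,-0.018],0]

```text
t: 23.1
tool_pos: [0.6109, -0.0168, 0.174]
tcp_rot: [3.137, 0.007, 0.1]
wrist_force: [0.5, 0.0, -3.1]
gripper_width: 0.0479
```

Run:
```python
from h import *
weigh(); print(arm.get_obs()['tcp_rot'])
plan([(.4515,.324,.17,1.604),bas(-.04)])
a,b=px2w('top',397.6,203.6,.029),px2w('top',396,230,.029)
c=np.array([.4887,-.3136]); u=np.array([np.cos(.078),-np.sin(.078)]); v=np.array([np.sin(.078),np.cos(.078)])
for q in (a,b,px2w('top',355+43,185+54,.063)): print(q, 's',(q[:2]-c)@u,'l',(q[:2]-c)@v)
```

```text
[-2.69 -3.01 -1.97 -3.11 -3.55 -3.53] -2.9771861994525253 [ 0.60727172 -0.0166647   0.16822837] 0.04747828756976428
[3.13803235 0.01766202 0.09995097]
-> (0.4515, 0.324, 0.17, 1.604) shift [-0.121  -0.3545 -0.0009] turn -1.504
-> (np.float64(0.44882161832074974), np.float64(-0.31048316271774795), 0.17, 1.493) shift [-0.187   0.2765  0.0025] turn -1.393
[ 0.57988302 -0.32844843  0.029     ] s 0.09206279001096211 l -0.00769821463081081
[ 0.51648999 -0.32252743  0.029     ] s 0.028401126903692165 l -0.006734864585225833
[ 0.49587752 -0.31443676  0.063     ] s 0.007220894396151846 l -0.0002749322957166481
```

Full (3.0 N): basket, at the robot end.

Run:
```python
from h import *
plan([bas(-.055),bas(-.055,.12)])
```

```text
-> (np.float64(0.4338672251910309), np.float64(-0.3093143487369034), 0.17, 1.493) shift [-0.2017  0.2739  0.0028] turn -1.393
-> (np.float64(0.4338672251910309), np.float64(-0.3093143487369034), 0.12, 1.493) shift [-0.2009  0.2737  0.0528] turn -1.393
```

Call:
arm_command:
  targets:
    - [0.6,[-0.202,0.274,0],-1.393]
    - [0.6,[-0.202,0.274,0],-1.393]
    - [0.6,[-0.202,0.274,0],-1.393]
    - [0.6,[-0.202,0.274,0],-1.393]
    - [0.6,[-0.202,0.274,0],-1.393]
    - [0.6,[-0.202,0.274,0],-1.393]
    - [0.6,[-0.202,0.274,0],-1.393]
    - [0.6,[-0.202,0.274,0],-1.393]
    - [0.6,[-0.202,0.274,0.01],-1.393]
    - [0.6,[-0.202,0.274,0.01],-1.393]
    - [0.6,[-0.202,0.274,0.01],-1.393]
    - [0.6,[-0.202,0.274,0.01],-1.393]

```text
t: 24.9
tool_pos: [0.4336, -0.3094, 0.1628]
tcp_rot: [-3.125, 0.007, 1.493]
wrist_force: [0.1, -0.5, -1.8]
gripper_width: 0.0476
```

Run:
```python
from h import *
plan([bas(-.055,.041),bas(-.055,.17)])
```

```text
-> (np.float64(0.4338672251910309), np.float64(-0.3093143487369034), 0.041, 1.493) shift [0.0009 0.0023 0.1218] turn -0.0
-> (np.float64(0.4338672251910309), np.float64(-0.3093143487369034), 0.17, 1.493) shift [ 0.0001  0.0001 -0.0072] turn -0.0
```

Call:
arm_command:
  targets:
    - [0.6,[0,0.001,0.05],0]
    - [0.6,[0.001,0.002,0.1],0]
    - [0.6,[0.001,0.002,0.118],0]
    - [0.6,[0.001,0.002,0.122],0]
    - [0.6,[0.001,0.002,0.122],0]
    - [0.25,[0.001,0.002,0.122],0]
    - [0.25,[0.001,0.002,0.122],0]
    - [0.25,[0.001,0.002,0.122],0]
    - [0.25,[0.001,0.002,0.1],0]
    - [0.27,[0,0.001,0.06],0]
    - [0.27,[0,0,0],0]
    - [0.27,[0,0,-0.06],0]

```text
t: 26.4
tool_pos: [0.4343, -0.3089, 0.2244]
tcp_rot: [-3.124, 0.006, 1.492]
wrist_force: [1.0, -1.0, -1.1]
gripper_width: 0.0645
```

Run:
```python
from h import *
c=np.array([.4887,-.3136]); u=np.array([np.cos(.078),-np.sin(.078)]); v=np.array([np.sin(.078),np.cos(.078)])
x,y=c+.078*u-.007*v; print(x,y)
plan([(x,y,.12,1.493),(x,y,.018,1.493)]); o=arm.get_obs(); print(o['tcp_rot'],o['gripper_width'])
```

```text
0.5659173977501439 -0.3266565494942603
-> (np.float64(0.5659173977501439), np.float64(-0.3266565494942603), 0.12, 1.493) shift [-0.0067  0.1344  0.1022] turn -0.001
-> (np.float64(0.5659173977501439), np.float64(-0.3266565494942603), 0.018, 1.493) shift [-0.006   0.1361  0.2042] turn -0.001
[-3.12439101  0.00638437  1.49236826] 0.06454174855733558
```

Call:
arm_command:
  targets:
    - [0.27,[-0.007,0.134,0.02],0]
    - [0.27,[-0.007,0.134,0.04],0]
    - [0.27,[-0.007,0.134,0.09],0]
    - [0.27,[-0.007,0.134,0.1],0]
    - [0.27,[-0.007,0.134,0.102],0]
    - [0.27,[-0.007,0.134,0.102],0]
    - [0.27,[-0.007,0.134,0.102],0]

```text
t: 27.28
tool_pos: [0.566, -0.3276, 0.1223]
tcp_rot: [-3.127, 0.008, 1.492]
wrist_force: [-0.7, 0.1, 0.4]
gripper_width: 0.064
```

Run:
```python
from h import *
plan([(.566,-.3265,.018,1.493)]); print(arm.get_obs()['tcp_rot'])
s=snap('scene','s7.png'); t=snap('top','t7.png')
a=cv2.resize(s['frame'][75:170,150:270],None,fx=4,fy=4,interpolation=cv2.INTER_CUBIC); b=cv2.resize(t['frame'][180:300,350:430],None,fx=3.1667,fy=3.1667,interpolation=cv2.INTER_CUBIC)
cv2.imwrite('pics/s7b.png',cv2.convertScaleAbs(np.hstack([a,b[:380]]),alpha=1.6))
```

```text
-> (0.566, -0.3265, 0.018, 1.493) shift [0.0019 0.0014 0.1043] turn -0.001
[-3.12705515  0.00770714  1.49184737]
```

View pics/s7b.png

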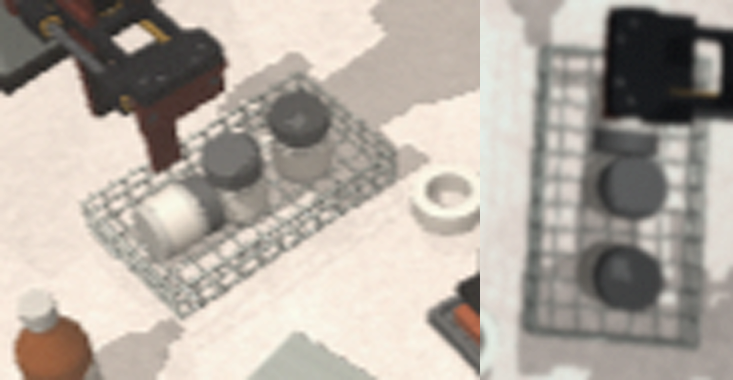

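Two jars stand and the third lies with its bottom toward the far end. Gripping the lying jar near its bottom.

Call:
arm_command:
  targets:
    - [0.27,[0.001,0.001,0.05],0]
    - [0.27,[0.002,0.001,0.09],0]
    - [0.27,[0.002,0.001,0.102],0]
    - [0.27,[0.002,0.001,0.104],0]
    - [0.6,[0.002,0.001,0.104],0]
    - [0.6,[0.002,0.001,0.104],0]
    - [0.6,[0.002,0.001,0.104],0]
    - [0.6,[0.002,0.001,0.104],0]
    - [0.6,[0.002,0.001,0.07],0]
    - [0.6,[0,0,0.01],0]
    - [0.6,[0,0,-0.04],0]
    - [0.6,[0,0,-0.04],0]

```text
t: 28.88
tool_pos: [0.5688, -0.3286, 0.1664]
tcp_rot: [-3.134, 0.011, 1.492]
wrist_force: [-0.5, 0.7, -3.2]
gripper_width: 0.0475
```

Run:
```python
from h import *
weigh(); o=arm.get_obs();print(o['tcp_rot'])
c=np.array([.4887,-.3136]); u=np.array([np.cos(.078),-np.sin(.078)]); v=np.array([np.sin(.078),np.cos(.078)])
s=snap('scene','s8.png'); p=w2px('scene',o['tool_pos']+[0,0,.015]); print(p)
x0,y0=int(p[0])-50,max(int(p[1])-45,0)
cv2.imwrite('pics/s8b.png',cv2.convertScaleAbs(cv2.resize(s['frame'][y0:y0+90,x0:x0+100],None,fx=5,fy=5,interpolation=cv2.INTER_CUBIC),alpha=1.6))
for l in(-.092,-.110): x,y=c-.03*u+l*v; print(l,x,y); plan([(x,y,.17,-.078)])
```

```text
[-2.41 -2.8  -3.23 -3.02 -3.54 -3.45] -3.076839883715389 [ 0.56531522 -0.32647716  0.15949146] 0.04758754220798734
[-3.12294636  0.00570365  1.49206416]
[180.72575391  94.96924621]
-0.092 0.45162248799138255 -0.4029826499005865
-> (np.float64(0.45162248799138255), np.float64(-0.4029826499005865), 0.17, -0.078) shift [-0.0851 -0.1077 -0.0078] turn 1.57
-0.11 0.45021991121436916 -0.42092792165624915
-> (np.float64(0.45021991121436916), np.float64(-0.42092792165624915), 0.17, -0.078) shift [-0.1031 -0.1077 -0.0077] turn 1.57
```

View pics/s8b.png

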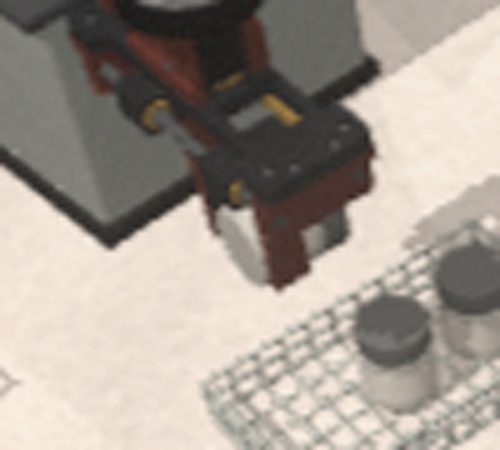

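The jar is held level with its cap toward −x. I'll take it outside the basket's long −y wall and use the wall rim to lever the cap end up.

Call:
arm_command:
  targets:
    - [0.6,[-0.085,-0.108,-0.01],1.57]
    - [0.6,[-0.085,-0.108,-0.01],1.57]
    - [0.6,[-0.085,-0.108,-0.01],1.57]
    - [0.6,[-0.085,-0.108,-0.01],1.57]
    - [0.6,[-0.085,-0.108,-0.01],1.57]
    - [0.6,[-0.085,-0.108,-0.01],1.57]
    - [0.6,[-0.085,-0.108,-0.01],1.57]
    - [0.6,[-0.085,-0.108,-0.01],1.57]
    - [0.6,[-0.085,-0.108,-0.01],1.57]
    - [0.6,[-0.085,-0.108,0.03],1.57]
    - [0.6,[-0.085,-0.108,0.06],1.57]
    - [0.6,[-0.085,-0.108,0.06],1.57]

```text
t: 30.72
tool_pos: [0.4482, -0.4015, 0.0992]
tcp_rot: [3.14, 0.023, -0.078]
wrist_force: [-0.3, 0.1, -2.7]
gripper_width: 0.0473
```

Run:
```python
from h import *
c=np.array([.4887,-.3136]); u=np.array([np.cos(.078),-np.sin(.078)]); v=np.array([np.sin(.078),np.cos(.078)])
o=arm.get_obs(); print(o['tool_pos'],o['tcp_rot'],'l',(o['tool_pos'][:2]-c)@v)
x,y=c-.03*u-.092*v
plan([(x,y,.055,-.078)])
s=snap('scene','s9.png'); p=w2px('scene',o['tool_pos']+[0,0,.015]); print(p)
x0,y0=int(p[0])-50,max(int(p[1])-40,0)
cv2.imwrite('pics/s9b.png',cv2.convertScaleAbs(cv2.resize(s['frame'][y0:y0+90,x0:x0+100],None,fx=5,fy=5,interpolation=cv2.INTER_CUBIC),alpha=1.6))
```

```text
[ 0.44824137 -0.40147558  0.09918552] [ 3.13968662  0.02341138 -0.07796194] l -0.09076097266340398
-> (np.float64(0.45162248799138255), np.float64(-0.4029826499005865), 0.055, -0.078) shift [0.0045 0.0012 0.0441] turn 0.0
[197.74633239  78.63337728]
```

View pics/s9b.png

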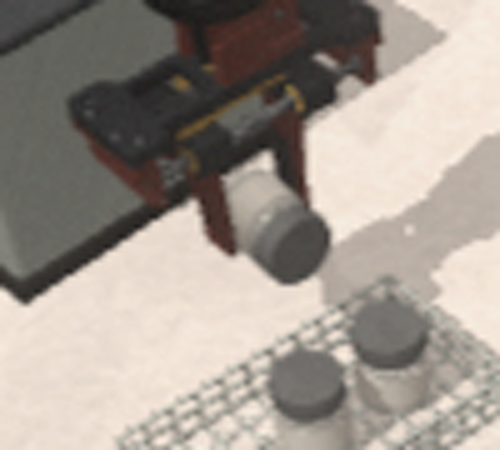

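Call:
arm_command:
  targets:
    - [0.6,[0.004,0.001,0.025],0]
    - [0.6,[0.004,0.001,0.043],0]
    - [0.6,[0.004,0.002,0.05],0]
    - [0.6,[0.004,0.003,0.055],0]
    - [0.6,[0.004,0.005,0.06],0]
    - [0.6,[0.004,0.006,0.064],0]
    - [0.6,[0.004,0.0065,0.068],0]
    - [0.6,[0.004,0.0065,0.071],0]
    - [0.6,[0.004,0.006,0.074],0]
    - [0.6,[0.004,0.006,0.077],0]
    - [0.6,[0.004,0.006,0.077],0]

```text
t: 32.15
tool_pos: [0.4523, -0.4115, 0.026]
tcp_rot: [3.134, 0.018, -0.078]
wrist_force: [-2.1, -5.1, 4.4]
gripper_width: 0.0475
```

Run:
```python
from h import *
c=np.array([.4887,-.3136]); v=np.array([np.sin(.078),np.cos(.078)])
o=arm.get_obs(); print(o['tool_pos'],o['tcp_rot'],'l',(o['tool_pos'][:2]-c)@v,o['wrist_force'],o['gripper_width'])
s=snap('scene','s10.png'); p=w2px('scene',o['tool_pos']+[0,0,.015])
x0,y0=int(p[0])-50,max(int(p[1])-50,0)
cv2.imwrite('pics/s10b.png',cv2.convertScaleAbs(cv2.resize(s['frame'][y0:y0+90,x0:x0+100],None,fx=5,fy=5,interpolation=cv2.INTER_CUBIC),alpha=1.6))
```

```text
[ 0.45232865 -0.41154303  0.02596108] [ 3.13359304  0.01757166 -0.07781951] l -0.10047932391576313 [-2.0544582  -5.10417068  4.41914004] 0.04751906845156879
```

View pics/s10b.png

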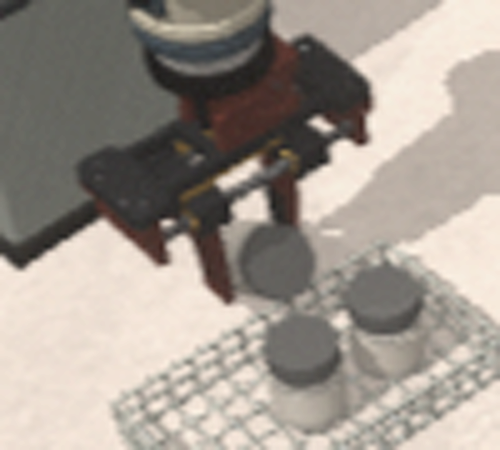

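The jar is rotating cap-up, roughly 40°. Continuing.

Call:
arm_command:
  targets:
    - [0.6,[0,-0.002,0.003],0]
    - [0.6,[0,-0.005,0.006],0]
    - [0.6,[0,-0.008,0.009],0]
    - [0.6,[0,-0.01,0.011],0]
    - [0.6,[0,-0.012,0.013],0]
    - [0.6,[0,-0.014,0.014],0]
    - [0.6,[0,-0.016,0.015],0]
    - [0.6,[0,-0.017,0.016],0]
    - [0.6,[0,-0.018,0.016],0]
    - [0.6,[0,-0.018,0.016],0]

```text
t: 33.45
tool_pos: [0.4549, -0.4005, 0.0137]
tcp_rot: [3.123, 0.012, -0.076]
wrist_force: [-11.8, -19.4, 12.6]
gripper_width: 0.0473
```

Run:
```python
from h import *
c=np.array([.4887,-.3136]); v=np.array([np.sin(.078),np.cos(.078)])
o=arm.get_obs(); print(o['tool_pos'],o['tcp_rot'],'l',(o['tool_pos'][:2]-c)@v,o['wrist_force'],o['gripper_width'])
```

```text
[ 0.45487848 -0.40045512  0.01372664] [ 3.12346565  0.01162052 -0.07639248] l -0.0892264410358895 [-11.75479875 -19.38493175  12.5832619 ] 0.04731988544546179
```

Geometry puts the jar at about 75°, so I'll release it to settle upright and withdraw straight up.

Call:
arm_command:
  targets:
    - [0.6,[0,0,0],0]
    - [0.3,[0,0,0],0]
    - [0.25,[0,0,0],0]
    - [0.25,[0,0,0],0]
    - [0.25,[0,0,0],0]
    - [0.25,[0,0,-0.03],0]
    - [0.25,[0,0,-0.07],0]
    - [0.25,[0,0,-0.11],0]
    - [0,[-0.03,0.0,-0.16],0]
    - [0,[-0.12,0,-0.18],0]
    - [0,[-0.12,0,-0.18],0]
    - [0,[-0.12,0,-0.18],0]

```text
t: 34.95
tool_pos: [0.3363, -0.3881, 0.1957]
tcp_rot: [3.123, 0.011, -0.078]
wrist_force: [-0.2, -0.7, -0.5]
gripper_width: 0.0881
```

Run:
```python
from h import *
o=arm.get_obs(); print(o['tool_pos'],o['tcp_rot'])
s=snap('scene','s11.png'); t=snap('top','t11.png'); x0,y0=150,30
a=cv2.resize(s['frame'][50:170,150:270],None,fx=4,fy=4,interpolation=cv2.INTER_CUBIC); b=cv2.resize(t['frame'][180:300,355:435],None,fx=4,fy=4,interpolation=cv2.INTER_CUBIC)
cv2.imwrite('pics/s11b.png',cv2.convertScaleAbs(np.hstack([a,b]),alpha=1.6))
```

```text
[ 0.33627032 -0.38805416  0.19574387] [ 3.12302593  0.01120159 -0.07831071]
```

View pics/s11b.png

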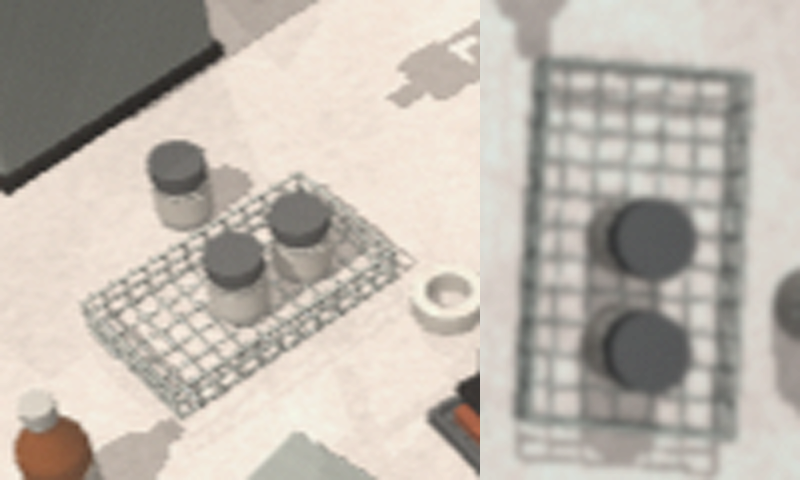

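The jar now stands upright outside the basket wall, cap at crop (177,160). The two basket jars stand. Locating it numerically.

```bash
cat >> h.py <<'E'
def blobs(img,x0,y0,x1,y1,th=75,amin=80):
    g=cv2.cvtColor(img,cv2.COLOR_BGR2GRAY)[y0:y1,x0:x1]; n,_,st,ce=cv2.connectedComponentsWithStats((g<th).astype(np.uint8))
    return [(np.round(ce[i]+[x0,y0],1).tolist(),st[i].tolist()) for i in range(1,n) if st[i][4]>=amin]
E
python3 - <<'E'
from h import *
t=cv2.imread('pics/t11.png'); 
print(blobs(t,380,225,460,290),'tub',blobs(t,100,200,155,292))
g=cv2.cvtColor(t,cv2.COLOR_BGR2GRAY); print(g[255,425:450],g[255,390:410])
print(px2w('scene',194.25,90,.058))
E
```

```text
[([395.0, 239.7], [2, 5, 27, 22, 449]), ([443.4, 257.4], [49, 23, 30, 20, 484]), ([393.6, 266.9], [0, 28, 28, 27, 486])] tub [([150.4, 245.4], [49, 1, 4, 91, 269]), ([108.2, 234.6], [0, 4, 27, 88, 773])]
[132 128 116  90  67  60  59  60  61  61  53  36  27  33  43  52  54  55
  55  55  53  53  52  50  50] [ 74  76  83  86  86  88  86  79  74  81  95 106 107 107 103  98  95 100
 107 111]
[ 0.45370156 -0.42459163  0.058     ]
```

Run:
```python
from h import *
print(px2w('top',439.5,256,.058), w2px('top',(.4537,-.4246,.058)), w2px('scene',px2w('top',439.5,256,.058)))
s=cv2.imread('pics/s11.png'); print(blobs(s,180,75,215,115,80,50))
# calibrate scene vs top on known basket jars: scene caps crop (235,258),(300,218)
for u,v in((235,258),(300,218)): print('scene',px2w('scene',150+u/4,50+v/4,.063)[:2])
for u,v in((398,240),(397,267.5)): print('top',px2w('top',u,v,.063)[:2])
```

```text
[ 0.45690765 -0.41008641  0.058     ] [445.9019129 257.41531  ] [196.48297897  92.64368597]
[([194.2, 92.1], [7, 11, 15, 13, 162]), ([207.7, 111.6], [21, 33, 14, 7, 78])]
scene [ 0.497968   -0.30611996]
scene [ 0.43450745 -0.30051073]
top [ 0.49359001 -0.31436062]
top [ 0.43109961 -0.31000372]
```

Call:
arm_command:
  targets:
    - [0,[0,-0.15,-0.03],0]
    - [0,[0,-0.15,-0.03],0]
    - [0,[0,-0.15,-0.03],0]
    - [0,[0,-0.15,-0.03],0]

```text
t: 35.55
tool_pos: [0.3514, -0.2372, 0.2225]
tcp_rot: [3.123, 0.01, -0.073]
wrist_force: [0.3, -0.3, -0.3]
gripper_width: 0.0877
```

Run:
```python
from h import *
t=snap('top','t12.png')['frame']; g=cv2.cvtColor(t,cv2.COLOR_BGR2GRAY)
h=cv2.resize(g[230:285,375:470],None,fx=4,fy=4,interpolation=cv2.INTER_CUBIC)
c=cv2.HoughCircles(h,cv2.HOUGH_GRADIENT,1,30,param1=80,param2=15,minRadius=35,maxRadius=50)
for q in c[0][:6]: 
    uv=q[:2]/4+[375,230]; print(uv.round(1),q[2]/4,px2w('top',*uv,.060).round(4))
print(g[256,422:456]); print(arm.get_obs()['tool_pos'])
cv2.imwrite('pics/t12b.png',cv2.convertScaleAbs(cv2.resize(t[150:310,90:470],None,fx=2.1,fy=2.1,interpolation=cv2.INTER_CUBIC),alpha=1.6))
```

```text
[448.4 258.1] 10.275 [ 0.4522 -0.4292  0.06  ]
[132 135 135 135 131 116  88  66  58  59  59  60  60  51  35  26  34  47
  54  56  55  56  55  54  54  53  52  52  52  52  52  52  51  51]
[ 0.35137844 -0.23825261  0.22241518]
```

Run:
```python
from h import *
print(px2w('scene',205,62,.0),px2w('scene',152,98,0))
plan([(.4525,-.428,.17,-.078),(.4525,-.428,.10,-.078)])
```

```text
[ 0.29161533 -0.56270612  0.        ] [ 5.41712483e-01 -5.55695392e-01 -1.11022302e-16]
-> (0.4525, -0.428, 0.17, -0.078) shift [0.1154 0.1807 0.0547] turn 0.004
-> (0.4525, -0.428, 0.1, -0.078) shift [0.1161 0.1794 0.1247] turn 0.004
```

Box face is at y≈−0.56, so it is clear.

Call:
arm_command:
  targets:
    - [0,[0.115,0.181,0.03],0.004]
    - [0,[0.115,0.181,0.04],0.004]
    - [0,[0.115,0.181,0.05],0.004]
    - [0,[0.115,0.181,0.055],0.004]
    - [0,[0.115,0.18,0.08],0.004]
    - [0,[0.116,0.18,0.115],0.004]
    - [0,[0.116,0.179,0.125],0.004]
    - [0,[0.116,0.179,0.125],0.004]
    - [0,[0.116,0.179,0.125],0.004]

```text
t: 36.72
tool_pos: [0.453, -0.4284, 0.1008]
tcp_rot: [3.121, 0.009, -0.078]
wrist_force: [-1.1, -0.9, 1.4]
gripper_width: 0.0878
```

Run:
```python
from h import *
plan([(.4525,-.428,.036,-.078),(.4525,-.428,.17,-.078)])
```

```text
-> (0.4525, -0.428, 0.036, -0.078) shift [-0.     -0.0017  0.0647] turn -0.0
-> (0.4525, -0.428, 0.17, -0.078) shift [-0.0012  0.001  -0.0692] turn -0.0
```

Call:
arm_command:
  targets:
    - [0,[0,-0.001,0.04],0]
    - [0,[0,-0.002,0.062],0]
    - [0,[0,-0.002,0.065],0]
    - [0.6,[0,-0.002,0.065],0]
    - [0.6,[0,-0.002,0.065],0]
    - [0.6,[0,-0.002,0.065],0]
    - [0.6,[0,-0.002,0.065],0]
    - [0.6,[0,0,0.04],0]
    - [0.6,[0,0,-0.02],0]
    - [0.6,[-0.001,0.001,-0.07],0]
    - [0.6,[-0.001,0.001,-0.07],0]

```text
t: 38.1
tool_pos: [0.4545, -0.4297, 0.175]
tcp_rot: [3.116, 0.003, -0.078]
wrist_force: [-0.1, 0.1, -2.5]
gripper_width: 0.0475
```

Run:
```python
from h import *
weigh(); plan([bas(.067)]); print(arm.get_obs()['tcp_rot'])
```

```text
[-3.55 -3.54 -3.31 -2.99 -2.3  -2.22] -2.9838919547315492 [ 0.45176157 -0.42705267  0.1686131 ] 0.04746230204833824
-> (np.float64(0.5554962893127442), np.float64(-0.31882070244777216), 0.17, 1.493) shift [ 0.095  -0.1159 -0.0046] turn -1.571
[ 3.12362338  0.01155835 -0.07806093]
```

Call:
arm_command:
  targets:
    - [0.6,[0.095,-0.116,-0.005],-1.571]
    - [0.6,[0.095,-0.116,-0.005],-1.571]
    - [0.6,[0.095,-0.116,-0.005],-1.571]
    - [0.6,[0.095,-0.116,-0.005],-1.571]
    - [0.6,[0.095,-0.116,-0.005],-1.571]
    - [0.6,[0.095,-0.116,-0.005],-1.571]
    - [0.6,[0.095,-0.116,-0.005],-1.571]
    - [0.6,[0.095,-0.116,-0.005],-1.571]
    - [0.6,[0.095,-0.116,-0.005],-1.571]
    - [0.6,[0.095,-0.116,-0.005],-1.571]
    - [0.6,[0.095,-0.116,-0.005],-1.571]
    - [0.6,[0.095,-0.116,-0.005],-1.571]

```text
t: 39.9
tool_pos: [0.5554, -0.3187, 0.17]
tcp_rot: [-3.129, 0.018, 1.492]
wrist_force: [0.7, -0.4, -1.3]
gripper_width: 0.0473
```

Run:
```python
from h import *
plan([bas(.067,.042),bas(.067,.17)]); print(arm.get_obs()['tcp_rot'])
```

```text
-> (np.float64(0.5554962893127442), np.float64(-0.31882070244777216), 0.042, 1.493) shift [0.0021 0.0017 0.128 ] turn -0.001
-> (np.float64(0.5554962893127442), np.float64(-0.31882070244777216), 0.17, 1.493) shift [-0.0001  0.0001  0.    ] turn -0.001
[-3.12947605  0.01768116  1.49232423]
```

Call:
arm_command:
  targets:
    - [0.6,[0.001,0.001,0.05],0]
    - [0.6,[0.002,0.002,0.1],0]
    - [0.6,[0.002,0.002,0.123],0]
    - [0.6,[0.002,0.002,0.128],0]
    - [0.6,[0.002,0.002,0.128],0]
    - [0.25,[0.002,0.002,0.128],0]
    - [0.25,[0.002,0.002,0.128],0]
    - [0.25,[0.002,0.002,0.128],0]
    - [0.25,[0.002,0.002,0.1],0]
    - [0.2,[0.001,0.001,0.06],0]
    - [0,[0,0,0],0]
    - [0,[0,0,-0.06],0]

```text
t: 41.4
tool_pos: [0.5559, -0.3176, 0.2317]
tcp_rot: [-3.129, 0.018, 1.492]
wrist_force: [0.8, -0.8, 0.2]
gripper_width: 0.0859
```

Run:
```python
from h import *
plan([(.4416,-.064,.16,-.165)]); print(arm.get_obs()['tcp_rot'])
```

```text
-> (0.4416, -0.064, 0.16, -0.165) shift [ 0.2451 -0.133   0.0691] turn 1.657
[-3.12914347  0.0175143   1.49203229]
```

Call:
arm_command:
  targets:
    - [0,[0.245,-0.133,0],1.657]
    - [0,[0.245,-0.133,0],1.657]
    - [0,[0.245,-0.133,0.03],1.657]
    - [0,[0.245,-0.133,0.03],1.657]
    - [0,[0.245,-0.133,0.03],1.657]
    - [0,[0.245,-0.133,0.03],1.657]
    - [0,[0.245,-0.133,0.04],1.657]
    - [0,[0.245,-0.133,0.05],1.657]
    - [0,[0.245,-0.133,0.06],1.657]
    - [0,[0.245,-0.133,0.06],1.657]
    - [0,[0.245,-0.133,0.06],1.657]
    - [0,[0.245,-0.133,0.06],1.657]

```text
t: 42.9
tool_pos: [0.4421, -0.064, 0.1695]
tcp_rot: [3.123, 0.01, -0.163]
wrist_force: [0.0, -0.6, 1.0]
gripper_width: 0.088
```

Run:
```python
from h import *
o=arm.get_obs(); print(o['tool_pos'],o['tcp_rot'])
t=snap('top','t14.png')['frame']; s=snap('scene','s14.png')['frame']; 
g=cv2.cvtColor(t,cv2.COLOR_BGR2GRAY)
h=cv2.resize(g[190:300,360:430],None,fx=4,fy=4,interpolation=cv2.INTER_CUBIC)
c=cv2.HoughCircles(h,cv2.HOUGH_GRADIENT,1,60,param1=80,param2=14,minRadius=36,maxRadius=48)
for q in c[0][:5]: uv=q[:2]/4+[360,190]; print(uv.round(1),px2w('top',*uv,.063).round(3))
# enlarge for the last view: basket (top), tub(top), basket(scene)
a=cv2.resize(t[185:300,360:430],None,fx=3,fy=3); b=cv2.resize(t[190:305,95:160],None,fx=3,fy=3); d=cv2.resize(s[80:172,150:270],None,fx=3,fy=3); d=np.vstack([d,np.zeros((345-d.shape[0],360,3),np.uint8)])
cv2.imwrite('pics/m14.png',cv2.convertScaleAbs(np.hstack([a,b,d]),alpha=1.6))
```

```text
[ 0.44209446 -0.06398359  0.16952882] [ 3.12306879  0.01000425 -0.16342065]Traceback (most recent call last):
  File "<stdin>", line 7, in <module>
TypeError: 'NoneType' object is not subscriptable
```

Run:
```python
from h import *
t=cv2.imread('pics/t14.png'); s=cv2.imread('pics/s14.png')
g=cv2.cvtColor(t,cv2.COLOR_BGR2GRAY)
ref=g[256-0:256,0:0]
# template: cap disc (dark) correlation
k=np.ones((29,29),np.float32); yy,xx=np.mgrid[-14:15,-14:15]; k=np.where(np.hypot(xx,yy)<10.2,-1.,np.where(np.hypot(xx,yy)<14,.6,0)); 
r=cv2.matchTemplate(g.astype(np.float32),k.astype(np.float32),cv2.TM_CCOEFF_NORMED)
for X0,Y0,X1,Y1 in((360,190,430,300),(95,195,160,300)):
    w=r[Y0-14:Y1-14,X0-14:X1-14].copy()
    for i in range(4):
        _,m,_,l=cv2.minMaxLoc(w); u=(l[0]+X0,l[1]+Y0); print(round(m,2),u,px2w('top',*u,.063).round(3)); cv2.circle(w,l,14,-1,-1)
a=cv2.resize(t[185:300,360:430],None,fx=3,fy=3); b=cv2.resize(t[190:305,95:160],None,fx=3,fy=3); d=cv2.resize(s[80:172,150:270],None,fx=3,fy=3); d=np.vstack([d,np.zeros((345-d.shape[0],360,3),np.uint8)])
cv2.imwrite('pics/m14.png',cv2.convertScaleAbs(np.hstack([a,b,d]),alpha=1.6))
o=arm.get_obs(); print(s.shape); plan([(.4416,-.064,.055,-.165)])
```

```text
0.62 (398, 213) [ 0.556 -0.316  0.063]
0.57 (397, 239) [ 0.496 -0.312  0.063]
0.57 (396, 268) [ 0.43  -0.308  0.063]
0.38 (360, 265) [ 0.437 -0.226  0.063]
0.55 (116, 225) [0.528 0.339 0.063]
0.48 (144, 208) [0.568 0.275 0.063]
0.42 (122, 294) [0.37  0.32  0.063]
0.4 (145, 292) [0.375 0.267 0.063]
(384, 512, 3)
-> (0.4416, -0.064, 0.055, -0.165) shift [ 0.0008 -0.002   0.1144] turn 0.001
```

Three cap discs match in the basket at the expected spots and one in the tub. Gripping the block.

Call:
arm_command:
  targets:
    - [0,[0,-0.001,0.05],0.001]
    - [0,[0.001,-0.002,0.095],0.001]
    - [0,[0.001,-0.002,0.112],0.001]
    - [0,[0.001,-0.002,0.115],0.001]
    - [0,[0.001,-0.002,0.115],0.001]
    - [0.9,[0.001,-0.002,0.115],0.001]
    - [0.9,[0.001,-0.002,0.115],0.001]
    - [0.9,[0.001,-0.002,0.115],0.001]
    - [0.9,[0.001,-0.002,0.115],0.001]
    - [0.9,[0.001,-0.002,0.115],0.001]
    - [0.9,[0.001,-0.002,0.115],0.001]
    - [0.9,[0.001,-0.002,0.115],0.001]

```text
t: 44.5
tool_pos: [0.4419, -0.0641, 0.0544]
tcp_rot: [3.123, 0.01, -0.165]
wrist_force: [0.3, -1.6, -0.2]
gripper_width: 0.0237
```

Run:
```python
from h import *
for i in range(2): eyes.snapshot('top')
o=arm.get_obs(); print(o['tool_pos'],o['tcp_rot'],o['gripper_width'],o['wrist_force'])
plan([(.4416,-.064,.15,o['tcp_rot'][2])])
```

```text
[ 0.44184632 -0.06410551  0.05438621] [ 3.12302279  0.01004658 -0.16519023] 0.023832003729132363 [ 0.1525475  -0.19639589 -0.05354449]
-> (0.4416, -0.064, 0.15, np.float64(-0.16519023136195154)) shift [-0.0012  0.0017 -0.0956] turn 0.0
```

```bash
cat >> h.py <<'E'
def pl(l,z,off=0): return (.604-.121*l+off*.9927,-.0169+.9927*l+off*.121,z,-1.4495)
E
python3 - <<'E'
from h import *
plan([pl(.141,.15)])
E
```

```text
-> (0.586939, 0.1230707, 0.15, -1.4495) shift [ 0.1114 -0.2067 -0.1006] turn 1.284
```

Call:
arm_command:
  targets:
    - [0.9,[-0.001,0.001,-0.03],0]
    - [0.9,[-0.001,0.002,-0.08],0]
    - [0.9,[0,0,-0.101],0]
    - [0.9,[0.111,-0.207,-0.101],1.284]
    - [0.9,[0.111,-0.207,-0.101],1.284]
    - [0.9,[0.111,-0.207,-0.101],1.284]
    - [0.9,[0.111,-0.207,-0.101],1.284]
    - [0.9,[0.111,-0.207,-0.101],1.284]
    - [0.9,[0.111,-0.207,-0.101],1.284]
    - [0.9,[0.111,-0.207,-0.101],1.284]
    - [0.9,[0.111,-0.207,-0.101],1.284]
    - [0.9,[0.111,-0.207,-0.101],1.284]

```text
t: 46.1
tool_pos: [0.5863, 0.1234, 0.1501]
tcp_rot: [3.126, -0.015, -1.445]
wrist_force: [-0.2, -0.1, -2.8]
gripper_width: 0.0234
```

Run:
```python
from h import *
weigh(); print(arm.get_obs()['tcp_rot'])
plan([pl(.141,.15),pl(.141,.063),pl(.141,.056)])
s=snap('scene','s15.png')['frame']; cv2.imwrite('pics/s15b.png',cv2.convertScaleAbs(cv2.resize(s[120:280,190:390],None,fx=4,fy=3.75),alpha=1.6))
```

```text
[-3.01 -2.12 -3.42 -2.32 -3.37 -3.39] -2.9377091995004956 [0.58666311 0.12344657 0.15044386] 0.02382123189958774
[ 3.12677535 -0.01496237 -1.4482562 ]
-> (0.586939, 0.1230707, 0.15, -1.4495) shift [ 0.0004 -0.0002  0.0004] turn 0.001
-> (0.586939, 0.1230707, 0.063, -1.4495) shift [-0.0009 -0.0015  0.0874] turn 0.001
-> (0.586939, 0.1230707, 0.056, -1.4495) shift [-0.001  -0.0016  0.0944] turn 0.001
```

Call:
arm_command:
  targets:
    - [0.9,[0,-0.001,0.04],0.001]
    - [0.9,[-0.001,-0.001,0.075],0.001]
    - [0.9,[-0.001,-0.0015,0.087],0.001]
    - [0.9,[-0.001,-0.0015,0.09],0.001]
    - [0.9,[-0.001,-0.0015,0.092],0.001]
    - [0.9,[-0.001,-0.0015,0.094],0.001]
    - [0.9,[-0.001,-0.0015,0.096],0.001]
    - [0.9,[-0.001,-0.0015,0.098],0.001]
    - [0.9,[-0.001,-0.0015,0.0995],0.001]
    - [0.9,[-0.001,-0.0015,0.101],0.001]
    - [0.9,[-0.001,-0.0015,0.1015],0.001]
    - [0.9,[-0.001,-0.0015,0.1015],0.001]

```text
t: 47.95
tool_pos: [0.5878, 0.1231, 0.0498]
tcp_rot: [3.129, -0.015, -1.449]
wrist_force: [0.7, 0.1, 7.4]
gripper_width: 0.024
```

Run:
```python
from h import *
weigh(); o=arm.get_obs(); print(o['tcp_rot'],o['torque'],o['wrist_force'])
```

```text
[7.9  7.03 7.2  7.55 7.29 7.45] 7.40437446108218 [0.58780945 0.12310106 0.04987998] 0.024029214200561127
[ 3.1289811  -0.01483294 -1.44949794] [ 0.08313936  0.07555574 -0.05858483] [1.40794781 0.08633871 7.44976976]
```

Run:
```python
from h import *
z=arm.get_obs()['tool_pos'][2]-.001
plan([pl(.144,z),pl(.07,z),pl(0,z)])
```

```text
-> (0.586576, 0.1260488, np.float64(0.04887998368559622), -1.4495) shift [-0.0031  0.0009  0.001 ] turn 0.0
-> (0.59553, 0.05258900000000001, np.float64(0.04887998368559622), -1.4495) shift [0.0709 0.0008 0.0021] turn 0.0
-> (0.604, -0.0169, np.float64(0.04887998368559622), -1.4495) shift [0.1409 0.0008 0.0031] turn 0.0
```

Call:
arm_command:
  targets:
    - [0.9,[-0.003,0.001,0.001],0]
    - [0.9,[-0.003,0.001,0.001],0]
    - [0.9,[0.007,0.001,0.0011],0]
    - [0.9,[0.022,0.001,0.0013],0]
    - [0.9,[0.037,0.001,0.0016],0]
    - [0.9,[0.052,0.001,0.0018],0]
    - [0.9,[0.067,0.001,0.002],0]
    - [0.9,[0.082,0.001,0.0022],0]
    - [0.9,[0.097,0.001,0.0025],0]
    - [0.9,[0.112,0.001,0.0027],0]
    - [0.9,[0.127,0.001,0.0029],0]
    - [0.9,[0.141,0.001,0.0031],0]

```text
t: 49.75
tool_pos: [0.6035, -0.0164, 0.0494]
tcp_rot: [3.128, -0.013, -1.45]
wrist_force: [-1.0, 5.0, 7.1]
gripper_width: 0.0238
```

```bash
cat >> h.py <<'E'
def st(zt=None):
    o=arm.get_obs(); p=o['tool_pos']; d=p[:2]-[.604,-.0169]; print('t',o['t'],'l',d@[-.1203,.9927],'off',d@[.9927,.1203],'z',p[2],'F',o['wrist_force'].round(1),'rot',o['tcp_rot'].round(3),'w',o['gripper_width'])
E
python3 - <<'E'
from h import *
st(); z=arm.get_obs()['tool_pos'][2]
plan([pl(-.145,.0499-.001)])
E
```

```text
t 49.75 l 0.0005448189186103941 off -0.00048497791395004205 z 0.049361880346523127 F [-1.   5.   7.1] rot [ 3.128 -0.013 -1.45 ] w 0.02378376473063812
-> (0.621545, -0.1608415, 0.0489, -1.4495) shift [ 0.1455 -0.0006  0.0024] turn -0.001
```

Call:
arm_command:
  targets:
    - [0.9,[0.013,0,0.0009],0]
    - [0.9,[0.027,0,0.0011],0]
    - [0.9,[0.041,0,0.0013],0]
    - [0.9,[0.055,0,0.0015],0]
    - [0.9,[0.069,0,0.0016],0]
    - [0.9,[0.083,0,0.0018],0]
    - [0.9,[0.097,0,0.002],0]
    - [0.9,[0.111,0,0.0021],0]
    - [0.9,[0.125,0,0.0023],0]
    - [0.9,[0.139,-0.0005,0.0025],0]
    - [0.9,[0.1455,-0.0005,0.0026],0]
    - [0.9,[0.1455,-0.0005,0.0026],0]

```text
t: 51.25
tool_pos: [0.6211, -0.1608, 0.0492]
tcp_rot: [3.127, -0.012, -1.451]
wrist_force: [-1.3, 1.2, 8.0]
gripper_width: 0.0241
```

Run:
```python
from h import *
st(); plan([pl(-.145,.0489),pl(0,.0489)])
```

```text
t 51.25 l -0.14486416844029595 off -0.000336301610476029 z 0.04916960232301941 F [-1.3  1.2  8. ] rot [ 3.127 -0.012 -1.451] w 0.024141246237389374
-> (0.621545, -0.1608415, 0.0489, -1.4495) shift [ 0.0001 -0.0004  0.0003] turn -0.002
-> (0.604, -0.0169, 0.0489, -1.4495) shift [-0.1449 -0.0002 -0.0015] turn -0.002
```

Call:
arm_command:
  targets:
    - [0.9,[-0.005,0,0.0004],0]
    - [0.9,[-0.017,0,0.0003],0]
    - [0.9,[-0.03,0,0.0001],0]
    - [0.9,[-0.043,0,0],0]
    - [0.9,[-0.056,0,-0.0002],0]
    - [0.9,[-0.069,0,-0.0004],0]
    - [0.9,[-0.082,0,-0.0005],0]
    - [0.9,[-0.095,0,-0.0007],0]
    - [0.9,[-0.108,0,-0.0008],0]
    - [0.9,[-0.121,0,-0.001],0]
    - [0.9,[-0.134,0,-0.0012],0]
    - [0.9,[-0.145,0,-0.0013],0]

```text
t: 52.75
tool_pos: [0.6053, -0.0173, 0.0499]
tcp_rot: [3.131, -0.014, -1.45]
wrist_force: [2.2, -4.1, 7.3]
gripper_width: 0.0239
```

Run:
```python
from h import *
st(); plan([pl(0,.0489),pl(.145,.0489)])
```

```text
t 52.75 l -0.0005531987542346156 off 0.0012856148360993673 z 0.04988355613227459 F [ 2.2 -4.1  7.3] rot [ 3.131 -0.014 -1.45 ] w 0.02389170892586737
-> (0.604, -0.0169, 0.0489, -1.4495) shift [-0.0006  0.0013  0.001 ] turn -0.001
-> (0.586455, 0.1270415, 0.0489, -1.4495) shift [-0.1456  0.0014 -0.001 ] turn -0.001
```

Call:
arm_command:
  targets:
    - [0.9,[-0.013,0.0005,0.0008],0]
    - [0.9,[-0.027,0.001,0.0007],0]
    - [0.9,[-0.041,0.001,0.0005],0]
    - [0.9,[-0.055,0.0015,0.0003],0]
    - [0.9,[-0.069,0.0015,0.0001],0]
    - [0.9,[-0.083,0.0015,-0.0001],0]
    - [0.9,[-0.097,0.0015,-0.0003],0]
    - [0.9,[-0.111,0.0015,-0.0005],0]
    - [0.9,[-0.125,0.0015,-0.0007],0]
    - [0.9,[-0.139,0.0015,-0.0009],0]
    - [0.9,[-0.1455,0.0015,-0.001],0]
    - [0.9,[-0.1455,0.0015,-0.001],0]

```text
t: 54.25
tool_pos: [0.5876, 0.1274, 0.0499]
tcp_rot: [3.133, -0.014, -1.449]
wrist_force: [2.1, -0.2, 7.0]
gripper_width: 0.0233
```

Run:
```python
from h import *
st(); plan([pl(.145,.15)])
```

```text
t 54.25 l 0.14517653686465132 off 0.0010402118134857602 z 0.04986438287148279 F [ 2.1 -0.2  7. ] rot [ 3.133 -0.014 -1.449] w 0.02326811859468499
-> (0.586455, 0.1270415, 0.15, -1.4495) shift [ 0.0016  0.002  -0.1001] turn 0.0
```

Run:
```python
from h import *
plan([(.4418,-.0641,.15,-.165)])
```

```text
-> (0.4418, -0.0641, 0.15, -0.165) shift [ 0.1738  0.1687 -0.0962] turn -1.284
```

Call:
arm_command:
  targets:
    - [0.9,[0,0,-0.01],0]
    - [0.9,[0.001,0.001,-0.05],0]
    - [0.9,[0.002,0.002,-0.1],0]
    - [0.9,[0.002,0.002,-0.1],0]

```text
t: 54.75
tool_pos: [0.5885, 0.1271, 0.1535]
tcp_rot: [3.139, -0.014, -1.45]
wrist_force: [0.3, -0.8, -3.0]
gripper_width: 0.0241
```

Run:
```python
from h import *
plan([(.4418,-.0641,.15,-.165)])
```

```text
-> (0.4418, -0.0641, 0.15, -0.165) shift [0.172  0.1687 0.0063] turn -1.285
```

Call:
arm_command:
  targets:
    - [0.9,[0.172,0.169,0.003],-1.285]
    - [0.9,[0.172,0.169,0.003],-1.285]
    - [0.9,[0.172,0.169,0.003],-1.285]
    - [0.9,[0.172,0.169,0.003],-1.285]
    - [0.9,[0.172,0.169,0.003],-1.285]
    - [0.9,[0.172,0.169,0.006],-1.285]
    - [0.9,[0.172,0.169,0.006],-1.285]
    - [0.9,[0.172,0.169,0.006],-1.285]
    - [0.9,[0.172,0.169,0.006],-1.285]
    - [0.9,[0.172,0.169,0.006],-1.285]
    - [0.9,[0.172,0.169,0.006],-1.285]

```text
t: 56.12
tool_pos: [0.4414, -0.0641, 0.1502]
tcp_rot: [3.128, -0.001, -0.166]
wrist_force: [-0.6, -0.3, -2.6]
gripper_width: 0.0241
```

Run:
```python
from h import *
plan([(.4418,-.0641,.055,-.165),(.4418,-.0641,.20,-.165)]); print(arm.get_obs()['tcp_rot'])
```

```text
-> (0.4418, -0.0641, 0.055, -0.165) shift [ 0.0002 -0.0014  0.0952] turn -0.001
-> (0.4418, -0.0641, 0.2, -0.165) shift [ 0.0004  0.0006 -0.0498] turn -0.001
[ 3.12772285e+00 -1.33098996e-03 -1.65500134e-01]
```

Lower gently, stopping at the taken height.

Call:
arm_command:
  targets:
    - [0.9,[0,0,0.04],0]
    - [0.9,[0,-0.001,0.075],0]
    - [0.9,[0,-0.0015,0.087],0]
    - [0.9,[0,-0.0015,0.092],0]
    - [0.9,[0,-0.0015,0.095],0]
    - [0.9,[0,-0.0015,0.0955],0]
    - [0.9,[0,-0.0015,0.0955],0]

```text
t: 57.0
tool_pos: [0.4422, -0.0641, 0.0554]
tcp_rot: [3.128, -0.003, -0.165]
wrist_force: [1.2, -0.7, -0.0]
gripper_width: 0.0237
```

Run:
```python
from h import *
st(); plan([(.4418,-.0641,.20,-.165)])
```

```text
t 57.0 l -0.027347459597764145 off -0.16624470121042753 z 0.055393133279750165 F [ 1.2 -0.7 -0. ] rot [ 3.128e+00 -3.000e-03 -1.650e-01] w 0.023721055324754055
-> (0.4418, -0.0641, 0.2, -0.165) shift [-0.      0.0021 -0.1446] turn -0.0
```

Call:
arm_command:
  targets:
    - [0.5,[0,0,0],0]
    - [0.3,[0,0,0],0]
    - [0,[0,0,0],0]
    - [0,[0,0,0],0]
    - [0,[0,0.001,-0.04],0]
    - [0,[0,0.001,-0.09],0]
    - [0,[0,0.002,-0.14],0]
    - [0,[0.0,-0.06,-0.2],0]
    - [0,[0.0,-0.12,-0.2],0]
    - [0,[0.0,-0.14,-0.2],0]
    - [0,[0.0,-0.14,-0.2],0]

```text
t: 58.38
tool_pos: [0.4655, 0.0787, 0.2538]
tcp_rot: [3.128, -0.004, -0.162]
wrist_force: [-0.5, -0.3, -0.7]
gripper_width: 0.0881
```

Run:
```python
from h import *
t=snap('top','t20.png')['frame']; s=snap('scene','s20.png')['frame']; i0=cv2.imread('pics/top0.png')
st()
a=cv2.convertScaleAbs(cv2.resize(t[95:305,90:440],None,fx=2.2,fy=1.9),alpha=1.5)
b=cv2.convertScaleAbs(cv2.resize(s[70:320,130:450],(256,200)),alpha=1.5); c=cv2.convertScaleAbs(cv2.resize(s[130:190,240:320],(257,200)),alpha=1.5); d=cv2.convertScaleAbs(cv2.resize(s[80:170,150:270],(257,200)),alpha=1.5)
cv2.imwrite('pics/final.png',np.vstack([a,np.hstack([b,c,d])]))
```

```text
t 58.475 l 0.10967613754133324 off -0.1270357608773215 z 0.25307770746615643 F [0.5 0.5 0.3] rot [ 3.127e+00 -2.000e-03 -1.640e-01] w 0.08765512155733936
```

View pics/final.png

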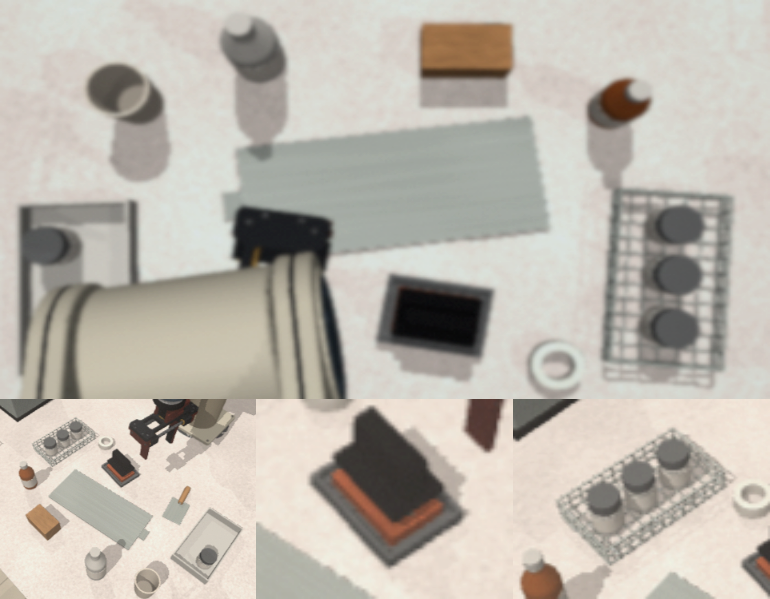

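Plate is clear, three jars stand in the basket at (680,224), (678,274) and (675,328), and one stands in the tub at (45,245). The block lies flat in its dish and the bystanders are in place. Handing in.

```bash
python3 -c "
from h import *
print(arm.close_job())"
```

```text
the job is handed in; nothing more can be done
None
```

The job is done and handed in at about 58 s. Four jars were on the plate: three lifted as full (2.7–3.1 N) and stand in the wire basket. One lifted as empty (no clear weight above the noise) and stands in the white tub.

- **Scouring:** the block went from the spout end to the plain end and back. Its centre reached about 145 mm either side of the plate's middle and stayed within about 1.3 mm of the centre line. The pressure read about 10–11 N at the five points I checked.
- **Block:** it is back flat in its dish. The last pictures show it there, the plate clear and all four jars upright, with nothing else on the counter visibly moved.

Things that did not go cleanly:
- **Toppled jar:** the first full jar fell over in the basket, probably because I set it down against the end wall. I levered it upright against the basket's outer rim, which left it standing briefly on the counter. I then weighed it again and set it back in the basket.
- **Knocked jar:** the jar in the tub was found moved a few centimetres while the arm was elsewhere. It is still upright inside the tub.
- **Tool tilt:** the tool drifted to a lean of about 1°. I corrected for it in the moves.

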